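# Power supply from the back of the stock tray into the test frame

### The job

The small power supply stands on its side at the back of the grey stock tray, behind the air duster can, the solvent pump bottle and the carton. First stand those three upright on the black rubber mat, all of them before you touch the power supply; then fetch it and set it down gently, not dropped, on its side inside the lipped bay of the open test frame, flat on the bay floor, with its mains inlet end at the same end as the board's row of ports. Then put the can, the bottle and the carton back in the tray, upright, each where it stood before, and leave the screw tin in the tray alone.

Things in the scene. Friction and masses are not known exactly. Their poses are not given: they have to be found in the camera images.
- duster_mid (a point): Air duster can, round, 52 mm diameter, 157 mm tall, 0.26 kg: straight metal wall (grey band) up to 134 mm, then a shoulder and a 29 mm white cap. Point: on its axis, 78 mm above the foot; z up. It, the pump bottle and the carton stand in the tray's front row in any order, 60 mm centre to centre, 8 mm gaps: grip front to back, near the top of the wall, above the power supply's top.
- pump_mid (a point): Solvent pump bottle, closed, round, off-white, 52 mm diameter, 151 mm tall, 0.28 kg: straight wall up to 126 mm, then a shoulder, a thin neck and a 46 mm wide dish on top. Point: on its axis, 75 mm above the foot; z up. In the tray's front row.
- carton_mid (a point): Plain cardboard carton on end, 52 mm (its x, front to back in the tray) by 50 mm (its y), 136 mm tall, 0.2 kg. Point: its centre, 68 mm above the foot; z up. In the tray's front row, square with it.
- psu_mid (a point): Small steel computer power supply standing on its side: 40.5 mm thick (its x), 150 mm long (its y), 81.5 mm high, 0.55 to 0.8 kg. Point: its centre, 41 mm above the underside. Its +y end is the mains end (black inlet, round fan grille); the vent slots on top are nearer the other end. It stands lengthwise at the tray's back, 13 mm behind the row. Grip it across its thickness at mid-length.
- psu_inlet (a point): The middle of the power supply's mains end, 75 mm along its +y from its centre, at the same height.
- bay (a point): Bay of the open test frame (fixed plate, 250 x 200 mm, carrying a computer board). Point: centre of the bay floor, 12 mm above the bench; x towards the board, y along the bay to the end where the board's ports are. Inside 57 (x) by 167 mm (y); lips 14 mm high, 3 mm thick. Board parts begin 40 mm beyond the point in +x; the memory sticks and the cooler are under 75 mm above the bench.
- mat_top (a point): Black rubber mat, fixed, 200 mm (x) by 240 mm (y), 3 mm thick: the side area. Point: centre of its top face; axes along its sides.
- tray: Grey plastic stock tray, fixed, 140 mm (x, depth) by 260 mm (y, width), walls 4 mm thick and 22 mm high, floor 4 mm above the bench. Origin: centre of its underside. Its front, with the row of three, is at -x, the power supply at +x.
- tin_mid (a point): Round steel screw tin, 43 mm diameter, 25 mm tall, in the tray's back corner at its +y end beside the power supply; stays there. Point: its centre. A small white tub with a black lid, 43 mm tall, stands in front of it.
Not all that is in view belongs to the job. Leave any pink look-alike of the part that bears psu_mid alone.

How it is judged:
On the way, in this order (a step that is already met when the one before it is completed fails the run):
1. the can, the bottle and the carton all stand upright on the mat, the power supply not yet touched (x of duster_mid in the frame of mat_top between -0.085 and 0.085 m and y of duster_mid in the frame of mat_top between -0.105 and 0.105 m and z of duster_mid in the frame of mat_top between 0.072 and 0.084 m and angle between each of duster_mid, pump_mid, carton_mid's own z axis and vertical below 0.1 rad and x of pump_mid in the frame of mat_top between -0.085 and 0.085 m and y of pump_mid in the frame of mat_top between -0.105 and 0.105 m and z of pump_mid in the frame of mat_top between 0.069 and 0.081 m and x of carton_mid in the frame of mat_top between -0.085 and 0.085 m and y of carton_mid in the frame of mat_top between -0.105 and 0.105 m and z of carton_mid in the frame of mat_top between 0.062 and 0.074 m and distance of psu_mid from where it was at the start of the episode below 0.015 m), for 0.2 s.
2. the power supply stands in the bay of the test frame, mains end at the ports' end, flat on the floor (horizontal distance between psu_mid and bay below 0.012 m and z of psu_mid in the frame of bay between 0.0365 and 0.0445 m and angle between psu_mid's own z axis and vertical below 0.05 rad and angle between the y axis of psu_mid and the y axis of bay, either way round below 0.12 rad and y of psu_inlet in the frame of bay above 0.04 m), for 0.2 s.
At the end, for the whole second after the job is handed in: The power supply stands on its side flat on the bay floor inside the lips (centre within 12 mm of the bay's, along the bay within 0.12 rad, mains end at the ports' end); can, bottle and carton stand upright in the tray, each within 15 mm of where it stood at the start; all released and at rest (all of step 2 and distance of each of duster_mid, pump_mid, carton_mid from where it was at the start of the episode below 0.015 m and angle between each of duster_mid, pump_mid, carton_mid's own z axis and vertical below 0.1 rad and linear speed of each of psu, duster, pump, carton below 0.02 m/s); the robot touches nothing.
It fails at once if the screw tin is shifted by more than 25 mm (distance of tin_mid from where it was at the start of the episode above 0.025 m).
It fails at once if the power supply is dropped into the bay (still moving at over 0.5 m/s in the last 20 mm, as after a fall of 13 mm or more) (linear speed of psu above 0.5 m/s and horizontal distance between psu_mid and bay below 0.03 m and z of psu_mid in the frame of bay below 0.061 m).
It also fails if it takes over 152 s, if anything falls off the work surface, if the arm or the gripper's body presses on something with over 40 N, if the wrist force passes 120 N, or if a joint passes its speed limit or range.

### The arm

A 6-joint arm with a two-finger parallel gripper is mounted at the origin on the work surface. World frame = base frame: x ahead of the robot, y to its left, z up, the work surface at z = 0. Lengths are in m, angles in rad, forces in N, time in s.
With the tool pointing down it reaches from about 0.25 to 0.725 m from the base axis. Payload 4 kg.
Tool frame: the origin (TCP) lies midway between the tips of the shut fingers; the grasp point (between the pads) lies 19 mm behind it; z points along the fingers, y is the line along which they close (so a half turn about z gives the same grasp; the last joint's range is limited). The gripper opens to 85 mm and grips with 20 to 120 N. Pads are 22 mm wide; open, the fingers measure 114 mm over their backs; the gripper's body (76 mm by 85 mm) begins 54 mm behind the grasp point. The pads swing forward as they close: fully open they stand 13 mm farther back than shut.
Start: joints at [1.15, 0.241, 0.005, 1.335, 0, 1.571], TCP at [0.204, 0.456, 0.231] pointing down, gripper open.
Joint ranges: [-2.72, 2.72], [-1.05, 1.87], [-1.09, 1.28], [-1.99, 2.15], [-1.42, 1.44], [-3.14, 3.14]. Speed limits (rad/s): [2.79, 2.79, 3.14, 3.14, 3.14, 3.14].

### API

Orientations are given as a unit quaternion [x, y, z, w].
In Python, from workcell import bot gives the robot as it stands. The module is installed in compiled form; this text tells all that it offers.
- The arm moves only by the tool jog_arm, never from a script. Its argument "deltas" is a list of rows, each an object with "fingers": the opening, from 0 (shut) to 1 (fully open); "delta_pos": the shift along the tool's x, y, z normalised to -1 to 1, where 1 is 300 mm, a list of three; "yaw": the turn about the tool's z normalised to -1 to 1, where 1 is pi/4 rad. A call has 1 to 12 rows; each row is the pose to reach, as a shift and turn from the pose commanded when the call began, along the tool's axes at that moment; what a row does not reach only later rows make up. A row lasts 1/10 s, in which the tool goes at most 50 mm and 8.59 degrees, less where a joint would pass 70% of its speed; a pose out of reach is approached as far as the arm can. A call with a number of a shift or a turn outside -1 to 1 is refused whole. A call with a gripper value outside its range is refused whole. The fingers move at their own pace and stop on an object; the grip force is fixed at half the most. Time passes only in rows, so rows that repeat a pose let the fingers close. It gives the time, the measured TCP pose, the force, the opening and the grip force at its end, in the units of the state.
- bot.get_obs(): the state, without advancing time (a new reading comes with each control period).
- bot.camera(name): name is "side" or "top"; returns a dict with "image" (480x640x3 uint8, red, green, blue), "range_z" (480x640 float32, m along the optical axis (not along the pixel's ray), 0 where there is no reading), "fx", "fy", "cx", "cy" (pixels), "rvec" (rotation vector, rad) and "tvec" (3), from world to camera coordinates, as OpenCV has them. Camera axes: x right, y down, z forward; pixel columns grow to the right and rows downward; lengths in m; the calibration is good to about 2 mm. A picture is of the moment at which its call begins.
- bot.job_done(): hands the job in; it is judged then, once.
The state is a dict: "clock": time; "joint_pos": joint angles; "joint_vel": joint speeds; "tau": joint torques, N m; "eef_pos": TCP position; "tool_rot": TCP orientation; "ft_force": force on the tool from outside, world axes, zero at the start; "ft_torque": the same for the moment, N m; "grip_width": finger opening in m; "grasp_force": force on a finger pad.
Only numpy, scipy, OpenCV 4.12 (cv2) and the standard library are available. Lean on these libraries where they do the work, as an engineer would, in place of code of your own. Each camera call takes 0.05 s, during which the arm holds its last target. There are 200 camera calls.

## Working session

There is one attempt and no reset: what is moved stays moved. The work goes in short steps, Python scripts to look and compute and a tool call to move; the robot and the scene stay as the last step left them, time stands still between calls to the robot, and variables do not carry over. Pictures are saved under pics/ and viewed, at most 14 in all, crops included, and the job is handed in when it is done.

Besides the shell and the picture viewer there is one more tool, called after "Request:" in YAML: its name, and indented under it one key for each argument. jog_arm: Moves the arm, as the interface text tells. Scaled input: -1 to 1 covers 300 mm each way for a shift and pi/4 rad each way for a turn. Its arguments: {"type":"object","properties":{"deltas":{"type":"array","items":{"type":"object","properties":{"fingers":{"type":"number"},"delta_pos":{"type":"array","items":{"type":"number"}},"yaw":{"type":"number"}}}}},"required":["deltas"]}

```bash
mkdir -p pics; cat > h.py <<'E'
import numpy as np, cv2
from workcell import bot
def cam(n):
    c=bot.camera(n); R=cv2.Rodrigues(np.array(c["rvec"],float))[0]; t=np.array(c["tvec"],float).ravel()
    return c,R,t
def cloud(n):
    c,R,t=cam(n); z=c["range_z"]; v,u=np.mgrid[:480,:640]
    P=np.stack([(u-c["cx"])/c["fx"]*z,(v-c["cy"])/c["fy"]*z,z],-1)
    W=(P-t)@R; W[z==0]=np.nan
    return c["image"],W
E
python3 - <<'E'
from h import *
for n in("top","side"):
    im,W=cloud(n); cv2.imwrite(f"pics/{n}0.png",im[:,:,::-1]); np.savez(f"{n}0.npz",im=im,W=W)
    c,R,t=cam(n); print(n,-R.T@t,R[2],np.isnan(W[...,0]).mean())
o=bot.get_obs();print(o)
E
```

```text
top [0.32791181 0.06814036 1.2105304 ] [ 0.12520156 -0.00247402 -0.99212824] 0.004114583333333333
side [ 0.33126002 -1.27370767  1.02645738] [ 0.09383114  0.80720295 -0.58276849] 0.04840169270833333
{'clock': 0.2, 'joint_pos': array([1.15000631e+00, 2.41123813e-01, 4.24965668e-03, 1.33516324e+00,
       1.88928560e-05, 1.57078865e+00]), 'joint_vel': array([ 2.61912651e-04, -2.58247219e-03,  3.75743273e-03,  8.58410940e-05,
       -1.07281565e-03, -2.01330633e-03]), 'tau': array([-1.91056138e-04, -3.72247124e+01,  2.52394778e+01,  1.23293474e-02,
       -1.80909598e-05,  7.96360183e-06]), 'eef_pos': array([0.20408956, 0.45605924, 0.2307579 ]), 'tool_rot': array([ 2.08842428e-01,  9.77949107e-01, -6.04878410e-04, -1.38836937e-04]), 'ft_force': array([0.16665512, 0.2939119 , 0.51932843]), 'ft_torque': array([-0.07619179, -0.02500324,  0.02764751]), 'grasp_force': 0.0, 'grip_width': 0.0855121854874955}
```

View pics/top0.png

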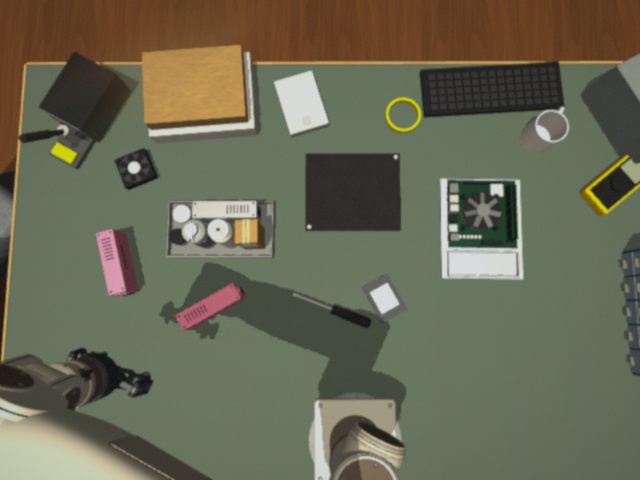

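View pics/side0.png

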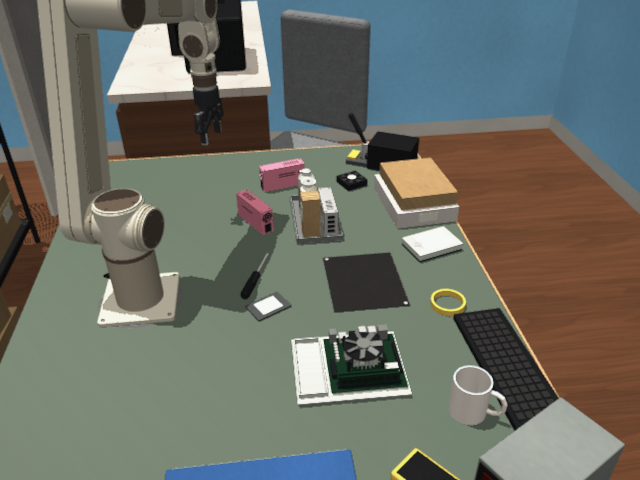

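```bash
python3 - <<'E'
import numpy as np,cv2
d=np.load("top0.npz");s=np.load("side0.npz")
a=cv2.resize(d["im"][190:270,155:285,::-1],(780,480),interpolation=2)
cv2.imwrite("pics/c1.png",a)
b=cv2.resize(s["im"][160:250,280:360,::-1],(533,600),interpolation=2)
cv2.imwrite("pics/c2.png",b)
W=d["W"];
# height classes in the tray
for nm,(r0,r1,c0,c1),(lo,hi) in [("psu",(190,270,155,285),(.075,.095)),("carton",(190,270,230,285),(.133,.147)),("high",(190,270,155,235),(.147,.166)),("tin",(190,270,155,285),(.025,.035)),("tub",(190,270,155,285),(.04,.055))]:
    w=W[r0:r1,c0:c1].reshape(-1,3); w=w[(w[:,2]>lo)&(w[:,2]<hi)]
    r=cv2.minAreaRect((w[:,:2]*1000).astype(np.float32)); print(nm,len(w),np.median(w[:,2]),w[:,:2].mean(0),r)
m=(d["im"].max(2)<60); m[:140]=0;m[240:]=0;m[:,:290]=0;m[:,410:]=0
w=W[m];r=cv2.minAreaRect((w[:,:2]*1000).astype(np.float32));print("mat",np.median(w[:,2]),r)
g=d["im"].min(2)>200
# bay corners
f=(W[:,:,2]<.035)&g; f[:170]=0;f[290:]=0;f[:,:430]=0;f[:,530:]=0
w=W[f];r=cv2.minAreaRect((w[:,:2]*1000).astype(np.float32));print("plate",r,cv2.boxPoints(r))
for v in range(244,282): print(v,W[v,483].round(4),d["im"][v,483],end=";")
print()
for u in list(range(438,456))+list(range(512,526)): print(u,W[263,u].round(4),end=";")
E
```

```text
psu 1223 0.08619013366676614 [0.53670108 0.30328876] ((510.34014892578125, 300.48016357421875), (107.73670959472656, 160.5453643798828), 0.7607353329658508)
carton 543 0.14066043053386 [0.4835745  0.24446914] ((484.04461669921875, 250.11221313476562), (52.10010528564453, 61.48206329345703), 0.4605710804462433)
high 554 0.15639466793904538 [0.4843764  0.32456598] ((483.9916687011719, 331.07147216796875), (44.476261138916016, 100.37440490722656), 2.9518721103668213)
tin 385 0.029390925870541366 [0.5236738  0.38313941] ((506.220458984375, 327.97222900390625), (258.34112548828125, 136.59292602539062), 89.85519409179688)
tub 303 0.04755183857519329 [0.4875982 0.375825 ] ((490.1667175292969, 332.0673828125), (103.03948974609375, 225.32757568359375), 10.801046371459961)
mat nan ((628.412841796875, 3.901214599609375), (187.97091674804688, 217.14602661132812), 17.536989212036133)
plate ((507.0438232421875, -317.9347839355469), (196.6901397705078, 243.99911499023438), 89.086669921875) [[ 383.49213 -414.3227 ]
 [ 627.46027 -418.21204]
 [ 630.5955  -221.54688]
 [ 386.62738 -217.65753]]
244 [ 0.4
[... 1915 characters left out ...]
  0.0129];447 [ 0.4207 -0.23    0.0162];448 [ 0.4199 -0.2298  0.0266];449 [ 0.4195 -0.2312  0.0309];450 [ 0.421  -0.2383  0.0126];451 [ 0.4208 -0.2404  0.014 ];452 [ 0.4207 -0.2423  0.016 ];453 [ 0.4208 -0.2453  0.0141];454 [ 0.4208 -0.2477  0.0142];455 [ 0.421  -0.2508  0.0117];512 [ 0.4205 -0.3903  0.0143];513 [ 0.4204 -0.3923  0.0155];514 [ 0.4209 -0.3969  0.01  ];515 [ 0.4206 -0.3982  0.0131];516 [ 0.4206 -0.4004  0.0137];517 [ 0.4199 -0.3994  0.0225];518 [ 0.4197 -0.4009  0.0248];519 [ 0.4205 -0.4078  0.0136];520 [ 0.4207 -0.411   0.0117];521 [ 0.4207 -0.4137  0.0112];522 [ 0.4204 -0.4143  0.0159];523 [ 0.4218 -0.4242 -0.0026];524 [ 0.4213 -0.4243  0.0035];525 [ 0.4215 -0.4277  0.0012];
```

View pics/c1.png

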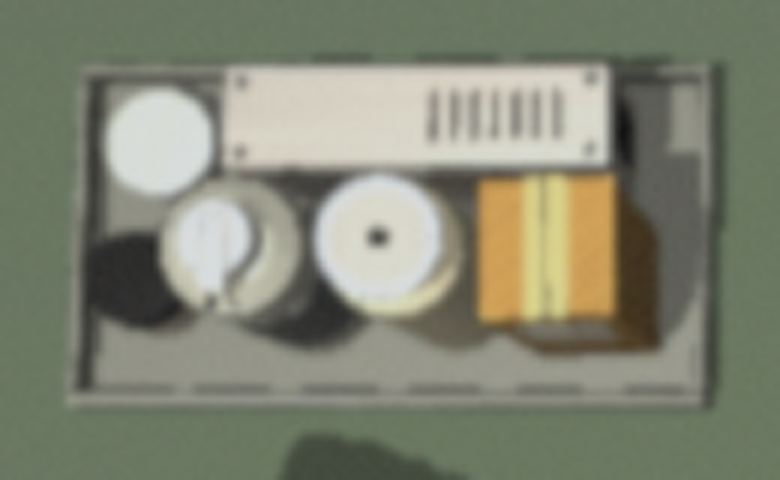

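View pics/c2.png

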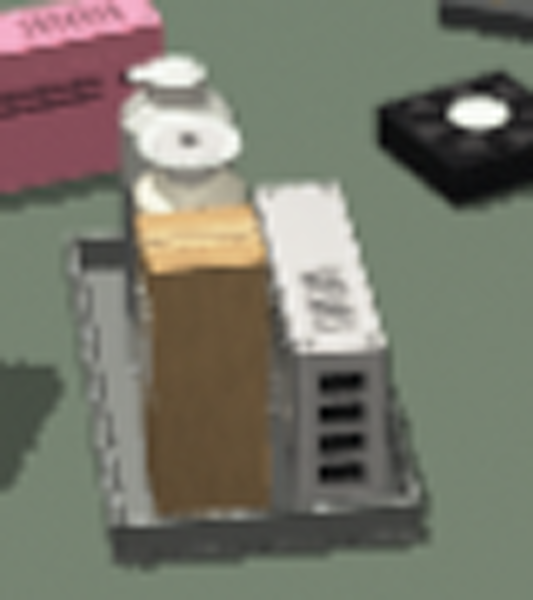

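```bash
cat >> h.py <<'E'
def ray(n,u,v,z,c=None):
    c=c or cam(n); k,R,t=c; d=R.T@np.array([(u-k["cx"])/k["fx"],(v-k["cy"])/k["fy"],1]); o=-R.T@t
    return (o+d*(z-o[2])/d[2])[:2].round(4)
E
python3 - <<'E'
from h import *
c=cam("top"); f=lambda x,y,z:ray("top",155+x/6-.5,190+y/6-.5,z,c)
print("psu corners",[f(*p,.0855) for p in((225,66),(610,66),(610,167),(225,167))])
print("carton",[f(*p,.14) for p in((478,177),(615,177),(615,321),(478,321))])
print("pump dish",f(378,244,.155), "w",f(315,244,.155),f(441,244,.155))
print("duster shoulder",f(229,249,.138),f(160,249,.138),f(299,249,.138),f(229,180,.138),f(229,318,.138))
print("tray",[f(*p,.022) for p in((85,66),(715,66),(712,407),(70,407))])
print("tin",f(160,141,.029))
print("mat",[ray("top",*p,.003,c) for p in((305,153),(400.5,153),(401,231),(304.5,231))])
# bay inner edges, and side view check
print("bay",[ray("top",*p,.012,c) for p in((483,250),(483,274.5),(448.5,263),(518,263))])
print("plate",[ray("top",*p,.012,c) for p in((440,178),(522.5,178),(523,278.5),(441,278.5))])
s=np.load("side0.npz");W=s["W"]
for nm,lo,hi,x0,x1,y0,y1 in[("carton",.137,.146,.44,.53,.2,.29),("pump dish",.152,.162,.44,.53,.28,.345),("duster cap",.157,.167,.44,.53,.345,.4),("psu",.083,.09,.505,.57,.2,.4)]:
    w=W.reshape(-1,3); m=(w[:,2]>lo)&(w[:,2]<hi)&(w[:,0]>x0)&(w[:,0]<x1)&(w[:,1]>y0)&(w[:,1]<y1); w=w[m]
    if len(w): print(nm,len(w),w.min(0),w.max(0),w.mean(0))
cv2.imwrite("pics/c3.png",cv2.resize(np.load("top0.npz")["im"][170:290,430:530,::-1],(500,600),interpolation=2))
E
```

```text
psu corners [array([0.5634, 0.381 ]), array([0.5631, 0.2305]), array([0.5231, 0.2299]), array([0.5234, 0.3797])]
carton [array([0.51  , 0.2709]), array([0.5099, 0.2201]), array([0.4562, 0.2193]), array([0.4563, 0.2697])]
pump dish [0.4828 0.3039] w [0.4828 0.3268] [0.4827 0.281 ]
duster shoulder [0.4835 0.3627] [0.4835 0.3882] [0.4834 0.3368] [0.5093 0.3635] [0.4578 0.3619]
tray [array([0.5768, 0.4565]), array([0.5763, 0.1963]), array([0.435 , 0.1959]), array([0.4355, 0.4571])]
tin [0.544  0.4223]
mat [array([0.7036, 0.1199]), array([ 0.7032, -0.1238]), array([ 0.5021, -0.1208]), array([0.5026, 0.1204])]
bay [array([ 0.453 , -0.3211]), array([ 0.3926, -0.3185]), array([ 0.421 , -0.2347]), array([ 0.4207, -0.406 ])]
plate [array([ 0.6354, -0.2205]), array([ 0.6351, -0.4283]), array([ 0.3826, -0.4163]), array([ 0.383, -0.215])]
carton 130 [0.45745176 0.21304171 0.13704252] [0.50937136 0.28999582 0.1452965 ] [0.48387456 0.243579   0.13964331]
pump dish 67 [0.46179512 0.2802964  0.15221635] [0.50530048 0.34414638 0.15889843] [0.48568567 0.301644   0.15440223]
duster cap 26 [0.45871519 0.34692097 0.15708426] [0.49616021 0.37039225 0.16299073] [0.48004843 0.35776621 0.15968561]
psu 225 [0.50587935 0.21838961 0.08301635] [0.56238575 0.37756326 0.08981451] [0.54204375 0.29476663 0.08513223]
```

View pics/c3.png

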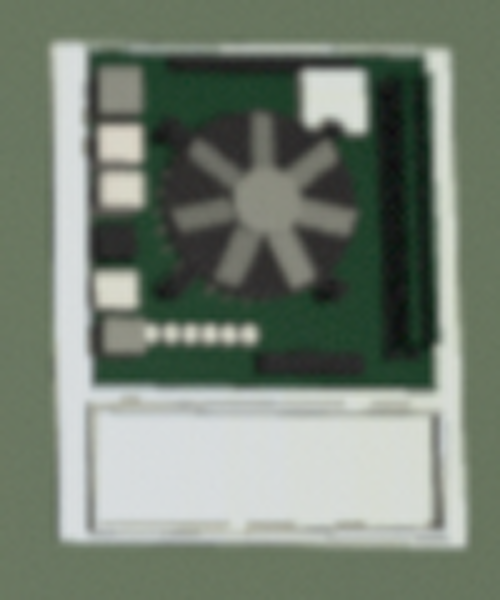

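Request:
jog_arm:
  deltas:
    - {"delta_pos": [-0.56, -0.11, -0.06], "yaw": 1, "fingers": 1}
    - {"delta_pos": [-0.56, -0.11, -0.06], "yaw": 1, "fingers": 1}
    - {"delta_pos": [-0.56, -0.11, -0.06], "yaw": 1, "fingers": 1}
    - {"delta_pos": [-0.56, -0.11, -0.06], "yaw": 1, "fingers": 1}
    - {"delta_pos": [-0.56, -0.11, -0.06], "yaw": 1, "fingers": 1}
    - {"delta_pos": [-0.56, -0.11, -0.06], "yaw": 1, "fingers": 1}
    - {"delta_pos": [-0.56, -0.11, -0.06], "yaw": 1, "fingers": 1}

```text
clock: 0.95
eef_pos: [0.3444, 0.3573, 0.2492]
tool_rot: [0.567, 0.823, -0.0, -0.0]
ft_force: [-0.0, 0.4, -0.2]
grip_width: 0.0856
grasp_force: 0.0
```

```bash
cat >> h.py <<'E'
def go(x,y,z,a=0.0):
    "units to reach tool pose with tool y at world angle a"
    from scipy.spatial.transform import Rotation as Ro
    o=bot.get_obs(); M=Ro.from_quat(o["tool_rot"]).as_matrix(); d=M.T@(np.array([x,y,z])-o["eef_pos"])
    cur=np.arctan2(M[1,1],M[0,1]); w=(a-cur+np.pi/2)%np.pi-np.pi/2
    print("at",o["eef_pos"].round(4),"ang",cur.round(4),"cmd",(d/.3).round(3),"yaw",round(-w/(np.pi/4),3),"w",round(o["grip_width"],4),"t",round(o["clock"],1),"f",o["ft_force"].round(1))
E
python3 - <<'E'
from h import *
go(.483,.245,.2)
W=np.load("top0.npz")["W"].reshape(-1,3)
for x in np.arange(.44,.56,.01):
    print(round(x,2),[round(float(np.nanmax(W[(abs(W[:,0]-x)<.006)&(abs(W[:,1]-y)<.006)][:,2],initial=0)),3) for y in np.arange(-.37,-.25,.012)])
E
```

```text
at [0.3444 0.3573 0.2492] ang 0.3639 cmd [-0.514  0.299  0.164] yaw 0.463 w 0.0856 t 0.9 f [-0.   0.4 -0.2]
0.44 [0.017, 0.017, 0.018, 0.017, 0.017, 0.018, 0.02, 0.015, 0.019, 0.02]
0.45 [0.029, 0.028, 0.03, 0.032, 0.031, 0.029, 0.031, 0.029, 0.028, 0.028]
0.46 [0.023, 0.033, 0.034, 0.029, 0.026, 0.031, 0.025, 0.023, 0.023, 0.025]
0.47 [0.026, 0.037, 0.038, 0.037, 0.036, 0.036, 0.025, 0.025, 0.025, 0.025]
0.48 [0.052, 0.036, 0.036, 0.035, 0.035, 0.035, 0.03, 0.031, 0.032, 0.033]
0.49 [0.053, 0.026, 0.026, 0.026, 0.025, 0.031, 0.03, 0.031, 0.032, 0.033]
0.5 [0.053, 0.024, 0.053, 0.06, 0.063, 0.064, 0.065, 0.065, 0.056, 0.058]
0.51 [0.031, 0.024, 0.056, 0.062, 0.069, 0.065, 0.07, 0.07, 0.063, 0.058]
0.52 [0.047, 0.026, 0.063, 0.065, 0.067, 0.068, 0.07, 0.067, 0.063, 0.063]
0.53 [0.025, 0.026, 0.067, 0.067, 0.067, 0.071, 0.07, 0.07, 0.069, 0.071]
0.54 [0.03, 0.024, 0.067, 0.068, 0.072, 0.072, 0.071, 0.071, 0.069, 0.066]
0.55 [0.03, 0.055, 0.063, 0.064, 0.072, 0.073, 0.073, 0.072, 0.065, 0.062]
0.56 [0.026, 0.055, 0.063, 0.068, 0.071, 0.074, 0.072, 0.07, 0.071, 0.064]
```

Request:
jog_arm:
  deltas:
    - {"delta_pos": [-0.51, 0.3, 0.16], "yaw": 0.463, "fingers": 1}
    - {"delta_pos": [-0.51, 0.3, 0.16], "yaw": 0.463, "fingers": 1}
    - {"delta_pos": [-0.51, 0.3, 0.16], "yaw": 0.463, "fingers": 1}
    - {"delta_pos": [-0.51, 0.3, 0.16], "yaw": 0.463, "fingers": 1}
    - {"delta_pos": [-0.51, 0.3, 0.16], "yaw": 0.463, "fingers": 1}
    - {"delta_pos": [-0.51, 0.3, 0.16], "yaw": 0.463, "fingers": 1}

```text
clock: 1.55
eef_pos: [0.4827, 0.2463, 0.2007]
tool_rot: [0.707, 0.707, -0.001, -0.0]
ft_force: [-0.6, 1.2, 0.3]
grip_width: 0.0855
grasp_force: 0.0
```

```bash
python3 - <<'E'
from h import *
go(.483,.245,.1)
for n in("top","side"):
    im=bot.camera(n)["image"]; r=im[180:280,150:290] if n=="top" else im[110:250,240:400]
    cv2.imwrite(f"pics/{n}1.png",cv2.resize(r[:,:,::-1],(700,500) if n=="top" else (640,560),interpolation=2))
E
```

```text
at [0.4827 0.2463 0.2007] ang 0.0003 cmd [-0.004  0.002  0.336] yaw 0.0 w 0.0855 t 1.6 f [-0.6  1.2  0.3]
```

View pics/side1.png

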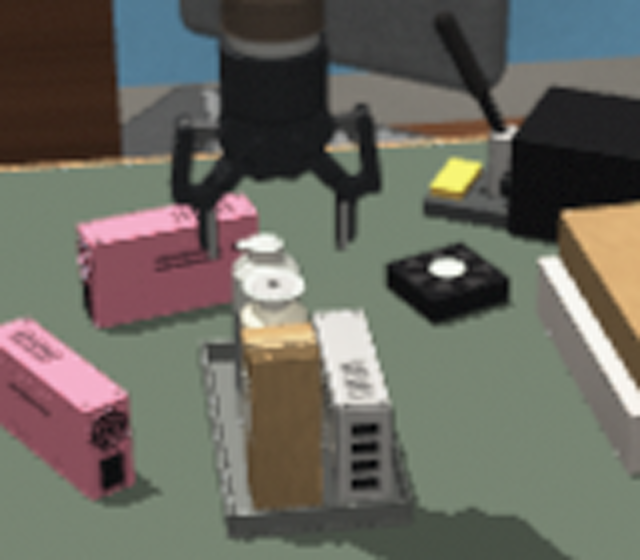

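Request:
jog_arm:
  deltas:
    - {"delta_pos": [0, 0, 0.16], "yaw": 0, "fingers": 1}
    - {"delta_pos": [0, 0, 0.28], "yaw": 0, "fingers": 1}
    - {"delta_pos": [0, 0, 0.336], "yaw": 0, "fingers": 1}
    - {"delta_pos": [0, 0, 0.336], "yaw": 0, "fingers": 1}
    - {"delta_pos": [0, 0, 0.336], "yaw": 0, "fingers": 0.3}
    - {"delta_pos": [0, 0, 0.336], "yaw": 0, "fingers": 0.3}
    - {"delta_pos": [0, 0, 0.336], "yaw": 0, "fingers": 0.3}
    - {"delta_pos": [0, 0, 0.336], "yaw": 0, "fingers": 0.3}
    - {"delta_pos": [0, 0, 0.336], "yaw": 0, "fingers": 0.3}
    - {"delta_pos": [0, 0, 0.336], "yaw": 0, "fingers": 0.3}

```text
clock: 2.65
eef_pos: [0.4839, 0.2479, 0.1028]
tool_rot: [0.707, 0.708, 0.002, 0.0]
ft_force: [-1.9, 1.1, 6.4]
grip_width: 0.0515
grasp_force: 63.1
```

Request:
jog_arm:
  deltas:
    - {"delta_pos": [0, 0, -0.08], "fingers": 0.3, "yaw": 0}
    - {"delta_pos": [0, 0, -0.2], "fingers": 0.3, "yaw": 0}
    - {"delta_pos": [0, 0, -0.33], "fingers": 0.3, "yaw": 0}
    - {"delta_pos": [0, 0, -0.37], "fingers": 0.3, "yaw": 0}
    - {"delta_pos": [0, 0, -0.37], "fingers": 0.3, "yaw": 0}

```text
clock: 3.15
eef_pos: [0.4842, 0.2474, 0.2139]
tool_rot: [0.707, 0.707, 0.003, 0.001]
ft_force: [-0.4, -0.1, -2.7]
grip_width: 0.0514
grasp_force: 63.2
```

```bash
python3 - <<'E'
from h import *
go(.6,-.07,.212)
E
```

```text
at [0.4842 0.2474 0.2139] ang 0.0008 cmd [-1.058  0.385  0.006] yaw 0.001 w 0.0514 t 3.1 f [-0.4 -0.1 -2.7]
```

Request:
jog_arm:
  deltas:
    - {"delta_pos": [-0.1, 0.03, 0], "fingers": 0.3, "yaw": 0}
    - {"delta_pos": [-0.23, 0.08, 0], "fingers": 0.3, "yaw": 0}
    - {"delta_pos": [-0.38, 0.14, 0], "fingers": 0.3, "yaw": 0}
    - {"delta_pos": [-0.53, 0.2, 0], "fingers": 0.3, "yaw": 0}
    - {"delta_pos": [-0.68, 0.26, 0], "fingers": 0.3, "yaw": 0}
    - {"delta_pos": [-0.83, 0.32, 0], "fingers": 0.3, "yaw": 0}
    - {"delta_pos": [-0.94, 0.37, 0], "fingers": 0.3, "yaw": 0}
    - {"delta_pos": [-1, 0.385, 0], "fingers": 0.3, "yaw": 0}
    - {"delta_pos": [-1, 0.385, 0], "fingers": 0.3, "yaw": 0}
    - {"delta_pos": [-1, 0.385, 0], "fingers": 0.3, "yaw": 0}

```text
clock: 4.15
eef_pos: [0.5974, -0.0526, 0.2098]
tool_rot: [0.707, 0.707, -0.001, -0.002]
ft_force: [-0.2, 1.1, -1.2]
grip_width: 0.0513
grasp_force: 63.1
```

```bash
python3 - <<'E'
from h import *
go(.6,-.07,.102)
W=cloud("side")[1].reshape(-1,3); m=(abs(W[:,0]-.6)<.04)&(abs(W[:,1]+.055)<.06)&(W[:,2]>.02); print(np.percentile(W[m][:,2],[0,1,2,5]))
E
```

```text
at [ 0.5974 -0.0526  0.2098] ang 0.0007 cmd [-0.058  0.01   0.359] yaw 0.001 w 0.0513 t 4.2 f [-0.2  1.1 -1.2]
[0.10689505 0.11998538 0.13028864 0.15609092]
```

Request:
jog_arm:
  deltas:
    - {"delta_pos": [-0.058, 0.01, 0.1], "fingers": 0.3, "yaw": 0}
    - {"delta_pos": [-0.058, 0.01, 0.2], "fingers": 0.3, "yaw": 0}
    - {"delta_pos": [-0.058, 0.01, 0.28], "fingers": 0.3, "yaw": 0}
    - {"delta_pos": [-0.058, 0.01, 0.32], "fingers": 0.3, "yaw": 0}
    - {"delta_pos": [-0.058, 0.01, 0.34], "fingers": 0.3, "yaw": 0}
    - {"delta_pos": [-0.058, 0.01, 0.35], "fingers": 0.3, "yaw": 0}
    - {"delta_pos": [-0.058, 0.01, 0.36], "fingers": 0.3, "yaw": 0}
    - {"delta_pos": [-0.058, 0.01, 0.36], "fingers": 0.3, "yaw": 0}
    - {"delta_pos": [-0.058, 0.01, 0.36], "fingers": 0.3, "yaw": 0}

```text
clock: 5.1
eef_pos: [0.6021, -0.0705, 0.1045]
tool_rot: [0.707, 0.707, 0.001, 0.001]
ft_force: [-0.5, 0.2, -1.7]
grip_width: 0.0512
grasp_force: 63.1
```

Request:
jog_arm:
  deltas:
    - {"delta_pos": [0, 0, 0.003], "fingers": 0.3, "yaw": 0}
    - {"delta_pos": [0, 0, 0.006], "fingers": 0.3, "yaw": 0}
    - {"delta_pos": [0, 0, 0.009], "fingers": 0.3, "yaw": 0}
    - {"delta_pos": [0, 0, 0.009], "fingers": 0.3, "yaw": 0}

```text
clock: 5.5
eef_pos: [0.6018, -0.0707, 0.1019]
tool_rot: [0.707, 0.707, 0.0, 0.001]
ft_force: [-1.3, 0.7, 5.3]
grip_width: 0.0514
grasp_force: 63.8
```

Request:
jog_arm:
  deltas:
    - {"delta_pos": [0, 0, 0], "fingers": 0.8, "yaw": 0}
    - {"delta_pos": [0, 0, 0], "fingers": 1, "yaw": 0}
    - {"delta_pos": [0, 0, 0], "fingers": 1, "yaw": 0}
    - {"delta_pos": [0, 0, 0], "fingers": 1, "yaw": 0}
    - {"delta_pos": [0, 0, -0.1], "fingers": 1, "yaw": 0}
    - {"delta_pos": [0, 0, -0.25], "fingers": 1, "yaw": 0}
    - {"delta_pos": [0, 0, -0.38], "fingers": 1, "yaw": 0}
    - {"delta_pos": [0, 0, -0.38], "fingers": 1, "yaw": 0}

```text
clock: 6.3
eef_pos: [0.6051, -0.0709, 0.2218]
tool_rot: [0.707, 0.707, 0.004, 0.005]
ft_force: [0.6, 0.8, 1.0]
grip_width: 0.0854
grasp_force: 0.0
```

Request:
jog_arm:
  deltas:
    - {"delta_pos": [0.16, -0.06, 0], "fingers": 1, "yaw": 0}
    - {"delta_pos": [0.32, -0.12, 0], "fingers": 1, "yaw": 0}
    - {"delta_pos": [0.48, -0.18, 0], "fingers": 1, "yaw": 0}
    - {"delta_pos": [0.64, -0.24, 0], "fingers": 1, "yaw": 0}
    - {"delta_pos": [0.8, -0.3, 0], "fingers": 1, "yaw": 0}
    - {"delta_pos": [0.95, -0.35, 0], "fingers": 1, "yaw": 0}
    - {"delta_pos": [1, -0.39, 0], "fingers": 1, "yaw": 0}
    - {"delta_pos": [1, -0.39, 0], "fingers": 1, "yaw": 0}
    - {"delta_pos": [1, -0.39, 0], "fingers": 1, "yaw": 0}

```text
clock: 7.2
eef_pos: [0.4839, 0.2296, 0.2143]
tool_rot: [0.706, 0.708, -0.0, 0.0]
ft_force: [0.8, -0.7, 0.4]
grip_width: 0.0857
grasp_force: 0.0
```

```bash
python3 - <<'E'
from h import *
go(.483,.304,.095)
E
```

```text
at [0.4839 0.2296 0.2143] ang 0.0024 cmd [ 0.248 -0.002  0.397] yaw 0.003 w 0.0857 t 7.2 f [ 0.8 -0.7  0.4]
```

Request:
jog_arm:
  deltas:
    - {"delta_pos": [0.15, 0, 0], "fingers": 1, "yaw": 0}
    - {"delta_pos": [0.25, 0, 0], "fingers": 1, "yaw": 0}
    - {"delta_pos": [0.25, 0, 0], "fingers": 1, "yaw": 0}
    - {"delta_pos": [0.25, 0, 0.15], "fingers": 1, "yaw": 0}
    - {"delta_pos": [0.25, 0, 0.3], "fingers": 1, "yaw": 0}
    - {"delta_pos": [0.25, 0, 0.38], "fingers": 1, "yaw": 0}
    - {"delta_pos": [0.25, 0, 0.397], "fingers": 1, "yaw": 0}
    - {"delta_pos": [0.25, 0, 0.397], "fingers": 1, "yaw": 0}

```text
clock: 8.0
eef_pos: [0.4845, 0.3028, 0.0951]
tool_rot: [0.708, 0.707, -0.001, -0.0]
ft_force: [0.1, -0.0, 0.3]
grip_width: 0.0857
grasp_force: 0.0
```

Request:
jog_arm:
  deltas:
    - {"delta_pos": [0, 0, 0], "fingers": 0.3, "yaw": 0}
    - {"delta_pos": [0, 0, 0], "fingers": 0.3, "yaw": 0}
    - {"delta_pos": [0, 0, 0], "fingers": 0.3, "yaw": 0}
    - {"delta_pos": [0, 0, 0], "fingers": 0.3, "yaw": 0}
    - {"delta_pos": [0, 0, 0], "fingers": 0.3, "yaw": 0}
    - {"delta_pos": [0, 0, 0], "fingers": 0.3, "yaw": 0}

```text
clock: 8.6
eef_pos: [0.4854, 0.3051, 0.0982]
tool_rot: [0.707, 0.707, 0.002, 0.001]
ft_force: [-1.5, -1.5, 6.2]
grip_width: 0.0502
grasp_force: 62.5
```

Request:
jog_arm:
  deltas:
    - {"delta_pos": [0, 0, -0.03], "fingers": 0.3, "yaw": 0}
    - {"delta_pos": [0, 0, -0.06], "fingers": 0.3, "yaw": 0}
    - {"delta_pos": [0, 0, -0.1], "fingers": 0.3, "yaw": 0}
    - {"delta_pos": [0, 0, -0.1], "fingers": 0.3, "yaw": 0}

```text
clock: 9.0
eef_pos: [0.4855, 0.3052, 0.1281]
tool_rot: [0.707, 0.707, 0.002, 0.0]
ft_force: [0.9, 0.6, -2.7]
grip_width: 0.0509
grasp_force: 63.0
```

```bash
python3 - <<'E'
from h import *
go(.6,0.0,.2)
im=bot.camera("side")["image"][110:250,240:400]
cv2.imwrite("pics/s2.png",cv2.resize(im[:,:,::-1],(640,560),interpolation=2))
E
```

```text
at [0.4855 0.3052 0.1281] ang 0.0009 cmd [-1.017  0.382 -0.24 ] yaw 0.001 w 0.0509 t 9.0 f [ 0.9  0.6 -2.7]
```

View pics/s2.png

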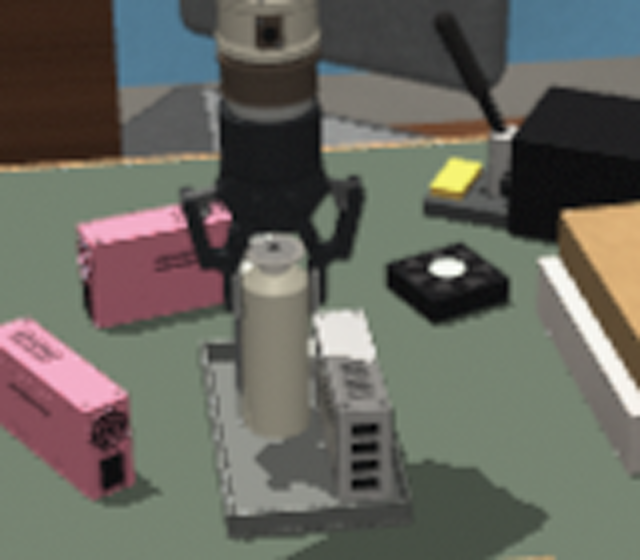

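Request:
jog_arm:
  deltas:
    - {"delta_pos": [0, 0, -0.1], "fingers": 0.3, "yaw": 0}
    - {"delta_pos": [0, 0, -0.22], "fingers": 0.3, "yaw": 0}
    - {"delta_pos": [-0.1, 0.03, -0.28], "fingers": 0.3, "yaw": 0}
    - {"delta_pos": [-0.23, 0.08, -0.28], "fingers": 0.3, "yaw": 0}
    - {"delta_pos": [-0.38, 0.14, -0.28], "fingers": 0.3, "yaw": 0}
    - {"delta_pos": [-0.53, 0.2, -0.28], "fingers": 0.3, "yaw": 0}
    - {"delta_pos": [-0.68, 0.26, -0.28], "fingers": 0.3, "yaw": 0}
    - {"delta_pos": [-0.83, 0.32, -0.28], "fingers": 0.3, "yaw": 0}
    - {"delta_pos": [-0.95, 0.37, -0.28], "fingers": 0.3, "yaw": 0}
    - {"delta_pos": [-1, 0.382, -0.28], "fingers": 0.3, "yaw": 0}
    - {"delta_pos": [-1, 0.382, -0.28], "fingers": 0.3, "yaw": 0}
    - {"delta_pos": [-1, 0.382, -0.28], "fingers": 0.3, "yaw": 0}

```text
clock: 10.25
eef_pos: [0.5985, 0.0049, 0.2091]
tool_rot: [0.707, 0.707, -0.0, -0.001]
ft_force: [0.2, 0.6, -2.9]
grip_width: 0.0503
grasp_force: 63.7
```

```bash
python3 - <<'E'
from h import *
go(.6,0.0,.097)
E
```

```text
at [0.5985 0.0049 0.2091] ang 0.0008 cmd [-0.017  0.006  0.374] yaw 0.001 w 0.0503 t 10.2 f [ 0.2  0.6 -2.9]
```

Request:
jog_arm:
  deltas:
    - {"delta_pos": [-0.017, 0, 0.1], "fingers": 0.3, "yaw": 0}
    - {"delta_pos": [-0.017, 0, 0.2], "fingers": 0.3, "yaw": 0}
    - {"delta_pos": [-0.017, 0, 0.29], "fingers": 0.3, "yaw": 0}
    - {"delta_pos": [-0.017, 0, 0.335], "fingers": 0.3, "yaw": 0}
    - {"delta_pos": [-0.017, 0, 0.35], "fingers": 0.3, "yaw": 0}
    - {"delta_pos": [-0.017, 0, 0.36], "fingers": 0.3, "yaw": 0}
    - {"delta_pos": [-0.017, 0, 0.365], "fingers": 0.3, "yaw": 0}
    - {"delta_pos": [-0.017, 0, 0.37], "fingers": 0.3, "yaw": 0}
    - {"delta_pos": [-0.017, 0, 0.373], "fingers": 0.3, "yaw": 0}
    - {"delta_pos": [-0.017, 0, 0.373], "fingers": 0.3, "yaw": 0}

```text
clock: 11.25
eef_pos: [0.5994, -0.0006, 0.0983]
tool_rot: [0.707, 0.707, 0.0, 0.0]
ft_force: [-1.0, -0.4, -2.6]
grip_width: 0.0505
grasp_force: 63.7
```

Request:
jog_arm:
  deltas:
    - {"delta_pos": [0, 0, 0.003], "fingers": 0.3, "yaw": 0}
    - {"delta_pos": [0, 0, 0.006], "fingers": 0.3, "yaw": 0}
    - {"delta_pos": [0, 0, 0.006], "fingers": 0.3, "yaw": 0}

```text
clock: 11.55
eef_pos: [0.5994, -0.0008, 0.0973]
tool_rot: [0.707, 0.707, 0.0, 0.001]
ft_force: [-2.3, -0.2, 5.1]
grip_width: 0.0503
grasp_force: 64.4
```

Request:
jog_arm:
  deltas:
    - {"delta_pos": [0, 0, 0], "fingers": 0.8, "yaw": 0}
    - {"delta_pos": [0, 0, 0], "fingers": 1, "yaw": 0}
    - {"delta_pos": [0, 0, 0], "fingers": 1, "yaw": 0}
    - {"delta_pos": [0, 0, 0], "fingers": 1, "yaw": 0}
    - {"delta_pos": [0, 0, -0.1], "fingers": 1, "yaw": 0}
    - {"delta_pos": [0, 0, -0.25], "fingers": 1, "yaw": 0}
    - {"delta_pos": [0, 0, -0.4], "fingers": 1, "yaw": 0}
    - {"delta_pos": [0, 0, -0.4], "fingers": 1, "yaw": 0}

```text
clock: 12.35
eef_pos: [0.6031, -0.0006, 0.2238]
tool_rot: [0.707, 0.707, 0.005, 0.005]
ft_force: [0.7, -0.8, 0.5]
grip_width: 0.0855
grasp_force: 0.0
```

Request:
jog_arm:
  deltas:
    - {"delta_pos": [0.16, -0.06, 0], "fingers": 1, "yaw": 0}
    - {"delta_pos": [0.32, -0.12, 0], "fingers": 1, "yaw": 0}
    - {"delta_pos": [0.48, -0.18, 0], "fingers": 1, "yaw": 0}
    - {"delta_pos": [0.64, -0.24, 0], "fingers": 1, "yaw": 0}
    - {"delta_pos": [0.8, -0.3, 0], "fingers": 1, "yaw": 0}
    - {"delta_pos": [0.95, -0.35, 0], "fingers": 1, "yaw": 0}
    - {"delta_pos": [1, -0.386, 0], "fingers": 1, "yaw": 0}
    - {"delta_pos": [1, -0.386, 0], "fingers": 1, "yaw": 0}
    - {"delta_pos": [1, -0.386, 0], "fingers": 1, "yaw": 0}

```text
clock: 13.25
eef_pos: [0.4827, 0.2995, 0.2156]
tool_rot: [0.706, 0.708, -0.0, 0.0]
ft_force: [0.3, -0.0, 0.0]
grip_width: 0.0852
grasp_force: 0.0
```

```bash
python3 - <<'E'
from h import *
go(.4835,.364,.100)
E
```

```text
at [0.4827 0.2995 0.2156] ang 0.0024 cmd [0.215 0.003 0.385] yaw 0.003 w 0.0852 t 13.2 f [ 0.3 -0.   0. ]
```

Request:
jog_arm:
  deltas:
    - {"delta_pos": [0.13, 0.003, 0], "fingers": 1, "yaw": 0.002}
    - {"delta_pos": [0.215, 0.003, 0], "fingers": 1, "yaw": 0.002}
    - {"delta_pos": [0.215, 0.003, 0], "fingers": 1, "yaw": 0.002}
    - {"delta_pos": [0.215, 0.003, 0.15], "fingers": 1, "yaw": 0.002}
    - {"delta_pos": [0.215, 0.003, 0.3], "fingers": 1, "yaw": 0.002}
    - {"delta_pos": [0.215, 0.003, 0.37], "fingers": 1, "yaw": 0.002}
    - {"delta_pos": [0.215, 0.003, 0.385], "fingers": 1, "yaw": 0.002}
    - {"delta_pos": [0.215, 0.003, 0.385], "fingers": 1, "yaw": 0.002}

```text
clock: 14.05
eef_pos: [0.4843, 0.3622, 0.1001]
tool_rot: [0.708, 0.706, -0.001, 0.0]
ft_force: [-0.6, 0.8, -0.2]
grip_width: 0.0854
grasp_force: 0.0
```

Request:
jog_arm:
  deltas:
    - {"delta_pos": [0, 0, 0], "fingers": 0.3, "yaw": 0}
    - {"delta_pos": [0, 0, 0], "fingers": 0.3, "yaw": 0}
    - {"delta_pos": [0, 0, 0], "fingers": 0.3, "yaw": 0}
    - {"delta_pos": [0, 0, 0], "fingers": 0.3, "yaw": 0}
    - {"delta_pos": [0, 0, 0], "fingers": 0.3, "yaw": 0}
    - {"delta_pos": [0, 0, 0], "fingers": 0.3, "yaw": 0}

```text
clock: 14.65
eef_pos: [0.485, 0.3648, 0.103]
tool_rot: [0.707, 0.707, 0.002, 0.0]
ft_force: [-1.6, -0.2, 5.7]
grip_width: 0.0507
grasp_force: 63.0
```

Request:
jog_arm:
  deltas:
    - {"delta_pos": [0, 0, -0.05], "fingers": 0.3, "yaw": 0}
    - {"delta_pos": [0, 0, -0.12], "fingers": 0.3, "yaw": 0}
    - {"delta_pos": [0, 0, -0.24], "fingers": 0.3, "yaw": 0}
    - {"delta_pos": [0, 0, -0.36], "fingers": 0.3, "yaw": 0}
    - {"delta_pos": [0, 0, -0.38], "fingers": 0.3, "yaw": 0}
    - {"delta_pos": [0, 0, -0.38], "fingers": 0.3, "yaw": 0}

```text
clock: 15.25
eef_pos: [0.4845, 0.3644, 0.2161]
tool_rot: [0.707, 0.707, 0.002, 0.0]
ft_force: [0.9, 0.1, -2.9]
grip_width: 0.0506
grasp_force: 63.0
```

```bash
python3 - <<'E'
from h import *
go(.6,.07,.213)
E
```

```text
at [0.4845 0.3644 0.2161] ang -0.0004 cmd [-0.981  0.385  0.009] yaw -0.001 w 0.0506 t 15.2 f [ 0.9  0.1 -2.9]
```

Request:
jog_arm:
  deltas:
    - {"delta_pos": [-0.1, 0.03, 0], "fingers": 0.3, "yaw": 0}
    - {"delta_pos": [-0.23, 0.08, 0], "fingers": 0.3, "yaw": 0}
    - {"delta_pos": [-0.38, 0.14, 0], "fingers": 0.3, "yaw": 0}
    - {"delta_pos": [-0.53, 0.2, 0], "fingers": 0.3, "yaw": 0}
    - {"delta_pos": [-0.68, 0.26, 0], "fingers": 0.3, "yaw": 0}
    - {"delta_pos": [-0.83, 0.32, 0], "fingers": 0.3, "yaw": 0}
    - {"delta_pos": [-0.94, 0.37, 0], "fingers": 0.3, "yaw": 0}
    - {"delta_pos": [-0.981, 0.385, 0], "fingers": 0.3, "yaw": 0}
    - {"delta_pos": [-0.981, 0.385, 0], "fingers": 0.3, "yaw": 0}
    - {"delta_pos": [-0.981, 0.385, 0], "fingers": 0.3, "yaw": 0}

```text
clock: 16.25
eef_pos: [0.5981, 0.0701, 0.213]
tool_rot: [0.707, 0.707, -0.001, -0.001]
ft_force: [0.4, 0.6, -2.5]
grip_width: 0.0505
grasp_force: 63.0
```

```bash
python3 - <<'E'
from h import *
go(.6,.07,.102)
E
```

```text
at [0.5981 0.0701 0.213 ] ang -0.0003 cmd [-0.001  0.007  0.37 ] yaw -0.0 w 0.0505 t 16.2 f [ 0.4  0.6 -2.5]
```

Request:
jog_arm:
  deltas:
    - {"delta_pos": [0, 0, 0.1], "fingers": 0.3, "yaw": 0}
    - {"delta_pos": [0, 0, 0.2], "fingers": 0.3, "yaw": 0}
    - {"delta_pos": [0, 0, 0.29], "fingers": 0.3, "yaw": 0}
    - {"delta_pos": [0, 0, 0.335], "fingers": 0.3, "yaw": 0}
    - {"delta_pos": [0, 0, 0.35], "fingers": 0.3, "yaw": 0}
    - {"delta_pos": [0, 0, 0.36], "fingers": 0.3, "yaw": 0}
    - {"delta_pos": [0, 0, 0.365], "fingers": 0.3, "yaw": 0}
    - {"delta_pos": [0, 0, 0.37], "fingers": 0.3, "yaw": 0}
    - {"delta_pos": [0, 0, 0.372], "fingers": 0.3, "yaw": 0}
    - {"delta_pos": [0, 0, 0.375], "fingers": 0.3, "yaw": 0}
    - {"delta_pos": [0, 0, 0.375], "fingers": 0.3, "yaw": 0}

```text
clock: 17.35
eef_pos: [0.5993, 0.0693, 0.1023]
tool_rot: [0.707, 0.707, 0.0, 0.0]
ft_force: [-0.3, -0.3, -2.0]
grip_width: 0.0504
grasp_force: 63.0
```

Request:
jog_arm:
  deltas:
    - {"delta_pos": [0, 0, 0.002], "fingers": 0.3, "yaw": 0}
    - {"delta_pos": [0, 0, 0.005], "fingers": 0.3, "yaw": 0}
    - {"delta_pos": [0, 0, 0.005], "fingers": 0.3, "yaw": 0}
    - {"delta_pos": [0, 0, 0.005], "fingers": 0.8, "yaw": 0}
    - {"delta_pos": [0, 0, 0.005], "fingers": 1, "yaw": 0}
    - {"delta_pos": [0, 0, 0.005], "fingers": 1, "yaw": 0}
    - {"delta_pos": [0, 0, 0.005], "fingers": 1, "yaw": 0}
    - {"delta_pos": [0, 0, -0.1], "fingers": 1, "yaw": 0}
    - {"delta_pos": [0, 0, -0.25], "fingers": 1, "yaw": 0}
    - {"delta_pos": [0, 0, -0.4], "fingers": 1, "yaw": 0}
    - {"delta_pos": [0, 0, -0.4], "fingers": 1, "yaw": 0}

```text
clock: 18.45
eef_pos: [0.6031, 0.0699, 0.2299]
tool_rot: [0.707, 0.707, 0.006, 0.004]
ft_force: [0.6, -0.5, 0.0]
grip_width: 0.0856
grasp_force: 0.0
```

Request:
jog_arm:
  deltas:
    - {"delta_pos": [0.16, -0.05, 0], "fingers": 1, "yaw": 0}
    - {"delta_pos": [0.32, -0.09, 0], "fingers": 1, "yaw": 0}
    - {"delta_pos": [0.48, -0.13, 0], "fingers": 1, "yaw": 0}
    - {"delta_pos": [0.64, -0.16, 0], "fingers": 1, "yaw": 0}
    - {"delta_pos": [0.78, -0.187, 0], "fingers": 1, "yaw": 0}
    - {"delta_pos": [0.78, -0.187, 0], "fingers": 1, "yaw": 0}
    - {"delta_pos": [0.78, -0.187, 0], "fingers": 1, "yaw": 0}

```text
clock: 19.15
eef_pos: [0.5425, 0.3044, 0.2211]
tool_rot: [0.706, 0.708, -0.001, 0.0]
ft_force: [-0.4, -0.0, -0.1]
grip_width: 0.0854
grasp_force: 0.0
```

```bash
python3 - <<'E'
from h import *
go(.5433,.3053,.045)
for n in("top","side"):
    im,W=cloud(n); np.savez(f"{n}3.npz",im=im,W=W)
    if n=="side": cv2.imwrite("pics/side3.png",im[:,:,::-1])
    w=W.reshape(-1,3);b=(w[:,0]>.5)&(w[:,0]<.7)&(abs(w[:,1])<.13)
    for nm,lo,hi,y in(("carton",.134,.145,-.07),("pump",.148,.16,0),("duster",.153,.167,.07)):
        m=b&(w[:,2]>lo)&(w[:,2]<hi)&(abs(w[:,1]-y)<.03); print(n,nm,m.sum(),w[m].mean(0).round(4),np.median(w[m][:,2]))
E
```

```text
at [0.5425 0.3044 0.2211] ang 0.0019 cmd [0.004 0.003 0.587] yaw 0.002 w 0.0854 t 19.1 f [-0.4 -0.  -0.1]
top carton 518 [ 0.6015 -0.0729  0.1401] 0.14014440168209052
top pump 330 [ 0.5991 -0.0017  0.155 ] 0.15502003656619695
top duster 141 [0.5963 0.0674 0.16  ] 0.16021196700324203
side carton 240 [ 0.5998 -0.076   0.1379] 0.13783203103218183
side pump 148 [ 0.5978 -0.0058  0.153 ] 0.15300626576145612
side duster 67 [0.5951 0.0627 0.1574] 0.15762514194968888
```

View pics/side3.png

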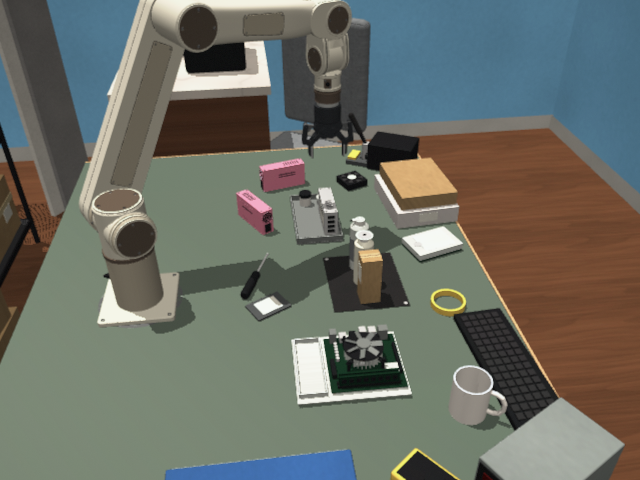

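Request:
jog_arm:
  deltas:
    - {"delta_pos": [0.004, 0.003, 0.15], "fingers": 1, "yaw": 0.002}
    - {"delta_pos": [0.004, 0.003, 0.3], "fingers": 1, "yaw": 0.002}
    - {"delta_pos": [0.004, 0.003, 0.43], "fingers": 1, "yaw": 0.002}
    - {"delta_pos": [0.004, 0.003, 0.53], "fingers": 1, "yaw": 0.002}
    - {"delta_pos": [0.004, 0.003, 0.58], "fingers": 1, "yaw": 0.002}
    - {"delta_pos": [0.004, 0.003, 0.587], "fingers": 1, "yaw": 0.002}
    - {"delta_pos": [0.004, 0.003, 0.587], "fingers": 1, "yaw": 0.002}

```text
clock: 19.95
eef_pos: [0.5447, 0.3032, 0.046]
tool_rot: [0.709, 0.706, -0.0, -0.0]
ft_force: [-0.0, 0.2, 0.0]
grip_width: 0.0853
grasp_force: 0.0
```

Request:
jog_arm:
  deltas:
    - {"delta_pos": [0, 0, 0], "fingers": 0.1, "yaw": 0}
    - {"delta_pos": [0, 0, 0], "fingers": 0.1, "yaw": 0}
    - {"delta_pos": [0, 0, 0], "fingers": 0.1, "yaw": 0}
    - {"delta_pos": [0, 0, 0], "fingers": 0.1, "yaw": 0}
    - {"delta_pos": [0, 0, 0], "fingers": 0.1, "yaw": 0}
    - {"delta_pos": [0, 0, 0], "fingers": 0.1, "yaw": 0}
    - {"delta_pos": [0, 0, 0], "fingers": 0.1, "yaw": 0}

```text
clock: 20.65
eef_pos: [0.5443, 0.305, 0.0473]
tool_rot: [0.708, 0.706, 0.001, 0.0]
ft_force: [-2.8, -0.7, 5.5]
grip_width: 0.04
grasp_force: 61.1
```

```bash
python3 - <<'E'
from h import *
go(.5433,.3053,.045)
E
```

```text
at [0.5443 0.305  0.0473] ang -0.0019 cmd [ 0.001 -0.003  0.008] yaw -0.002 w 0.04 t 20.6 f [-2.8 -0.7  5.5]
```

Request:
jog_arm:
  deltas:
    - {"delta_pos": [0, 0, -0.06], "fingers": 0.1, "yaw": 0}
    - {"delta_pos": [0, 0, -0.16], "fingers": 0.1, "yaw": 0}
    - {"delta_pos": [0, 0, -0.28], "fingers": 0.1, "yaw": 0}
    - {"delta_pos": [0, 0, -0.4], "fingers": 0.1, "yaw": 0}
    - {"delta_pos": [0, 0, -0.45], "fingers": 0.1, "yaw": 0}
    - {"delta_pos": [0, -0.1, -0.45], "fingers": 0.1, "yaw": 0}
    - {"delta_pos": [-0.06, -0.2, -0.45], "fingers": 0.1, "yaw": 0}
    - {"delta_pos": [-0.15, -0.3, -0.45], "fingers": 0.1, "yaw": 0}
    - {"delta_pos": [-0.25, -0.38, -0.45], "fingers": 0.1, "yaw": 0}
    - {"delta_pos": [-0.35, -0.413, -0.45], "fingers": 0.1, "yaw": 0}
    - {"delta_pos": [-0.45, -0.413, -0.45], "fingers": 0.1, "yaw": 0}
    - {"delta_pos": [-0.5, -0.413, -0.45], "fingers": 0.1, "yaw": 0}

```text
clock: 21.85
eef_pos: [0.4179, 0.1526, 0.1799]
tool_rot: [0.708, 0.706, -0.002, -0.0]
ft_force: [0.3, 0.3, -5.7]
grip_width: 0.04
grasp_force: 63.3
```

Request:
jog_arm:
  deltas:
    - {"delta_pos": [-0.1, 0, 0], "fingers": 0.1, "yaw": 0}
    - {"delta_pos": [-0.2, 0, 0], "fingers": 0.1, "yaw": 0}
    - {"delta_pos": [-0.32, 0, 0], "fingers": 0.1, "yaw": 0}
    - {"delta_pos": [-0.44, 0, 0], "fingers": 0.1, "yaw": 0}
    - {"delta_pos": [-0.56, 0, 0], "fingers": 0.1, "yaw": 0}
    - {"delta_pos": [-0.68, 0, 0], "fingers": 0.1, "yaw": 0}
    - {"delta_pos": [-0.8, 0, 0], "fingers": 0.1, "yaw": 0}
    - {"delta_pos": [-0.9, 0, 0], "fingers": 0.1, "yaw": 0}
    - {"delta_pos": [-0.97, 0, 0], "fingers": 0.1, "yaw": 0}
    - {"delta_pos": [-1, 0, 0], "fingers": 0.1, "yaw": 0}
    - {"delta_pos": [-1, 0, 0], "fingers": 0.1, "yaw": 0}

```text
clock: 22.95
eef_pos: [0.4185, -0.1456, 0.1801]
tool_rot: [0.709, 0.706, -0.0, -0.001]
ft_force: [0.4, 0.3, -6.0]
grip_width: 0.0398
grasp_force: 63.3
```

```bash
python3 - <<'E'
from h import *
go(.42,-.317,.18,-.02)
E
```

```text
at [ 0.4185 -0.1456  0.1801] ang -0.0042 cmd [-0.571  0.007 -0.   ] yaw 0.02 w 0.0398 t 22.9 f [ 0.4  0.3 -6. ]
```

Request:
jog_arm:
  deltas:
    - {"delta_pos": [-0.1, 0.007, 0], "fingers": 0.1, "yaw": 0.02}
    - {"delta_pos": [-0.22, 0.007, 0], "fingers": 0.1, "yaw": 0.02}
    - {"delta_pos": [-0.35, 0.007, 0], "fingers": 0.1, "yaw": 0.02}
    - {"delta_pos": [-0.47, 0.007, 0], "fingers": 0.1, "yaw": 0.02}
    - {"delta_pos": [-0.55, 0.007, 0], "fingers": 0.1, "yaw": 0.02}
    - {"delta_pos": [-0.571, 0.007, 0], "fingers": 0.1, "yaw": 0.02}
    - {"delta_pos": [-0.571, 0.007, 0], "fingers": 0.1, "yaw": 0.02}
    - {"delta_pos": [-0.571, 0.007, 0], "fingers": 0.1, "yaw": 0.02}

```text
clock: 23.75
eef_pos: [0.4209, -0.3146, 0.1804]
tool_rot: [0.713, 0.701, 0.0, -0.001]
ft_force: [-0.3, -0.2, -5.1]
grip_width: 0.0397
grasp_force: 63.1
```

```bash
python3 - <<'E'
from h import *
go(.42,-.317,.085,-.02)
T=np.load("top3.npz")["W"].reshape(-1,3);S=np.load("side0.npz")["W"].reshape(-1,3)
for n,W in(("top",T),("side",S)):
    m=(W[:,2]>.021)&(W[:,2]<.03); 
    f=m&(abs(W[:,0]-.39)<.012)&(W[:,1]<-.25)&(W[:,1]>-.39); b=m&(abs(W[:,0]-.45)<.006)&(W[:,1]<-.25)&(W[:,1]>-.39)
    l=m&(W[:,0]>.40)&(W[:,0]<.44)&(abs(W[:,1]+.23)<.015); r=m&(W[:,0]>.40)&(W[:,0]<.44)&(abs(W[:,1]+.403)<.015)
    print(n,"front x",f.sum(),np.median(W[f][:,0]),np.polyfit(W[f][:,1],W[f][:,0],1),"back x",b.sum(),np.median(W[b][:,0]),"ly",l.sum(),np.median(W[l][:,1]),"ry",r.sum(),np.median(W[r][:,1]))
    p=W[(W[:,2]>.006)&(W[:,2]<.02)&(W[:,0]>.39)&(W[:,0]<.45)&(W[:,1]<-.2)&(W[:,1]>-.44)]; print("plate y",np.percentile(p[:,1],[.5,99.5]),"floor z",np.median(p[(abs(p[:,1]+.317)<.07)][:,2]))
# held PSU
for n in("top","side"):
    im,W=cloud(n); np.savez(f"{n}4.npz",im=im,W=W); w=W.reshape(-1,3)
    m=(w[:,2]>.21)&(w[:,2]<.228)&(abs(w[:,0]-.42)<.04)&(abs(w[:,1]+.317)<.1); print(n,m.sum(),w[m].min(0),w[m].max(0)) if m.sum() else 0
im=np.load("side4.npz")["im"]; cv2.imwrite("pics/side4.png",cv2.resize(im[220:420,230:450,::-1],(660,600),interpolation=2))
E
```

```text
at [ 0.4209 -0.3146  0.1804] ang -0.0164 cmd [-0.009 -0.002  0.318] yaw 0.005 w 0.0397 t 23.8 f [-0.3 -0.2 -5.1]
top front x 78 0.38826150003732696 [0.019293   0.39509819] back x 71 0.44896921206959856 ly 32 -0.23145161495888417 ry 31 -0.40051110024528536
plate y [-0.41576923 -0.21610804] floor z 0.012635833933630568
side front x 62 0.38704327040251885 [0.01681932 0.39244517] back x 63 0.4469163652523854 ly 31 -0.23457273969906747 ry 44 -0.4041627893233664
plate y [-0.42011299 -0.23083356] floor z 0.011186130848624309
top 786 [ 0.38598773 -0.31508446  0.21020178] [ 0.45919658 -0.23613748  0.22782205]
side 785 [ 0.38204482 -0.39515751  0.21009733] [ 0.45898469 -0.27624979  0.22794186]
```

View pics/side4.png

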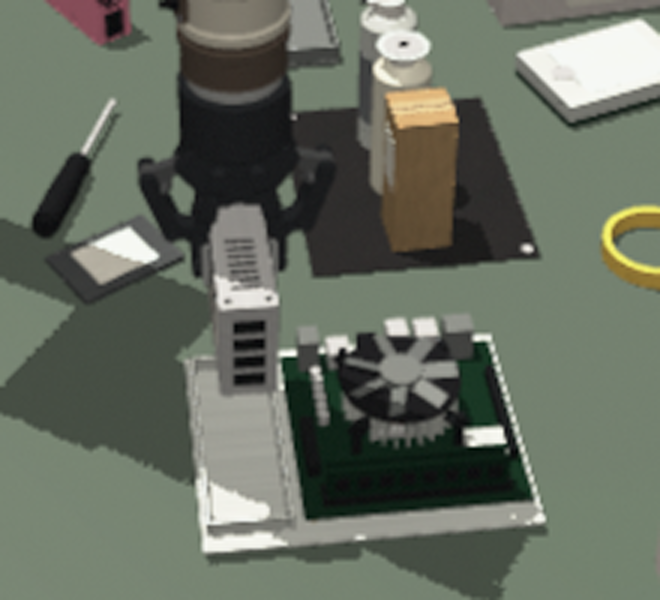

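Request:
jog_arm:
  deltas:
    - {"delta_pos": [-0.003, -0.007, 0.1], "fingers": 0.1, "yaw": 0.003}
    - {"delta_pos": [-0.003, -0.007, 0.18], "fingers": 0.1, "yaw": 0.003}
    - {"delta_pos": [-0.003, -0.007, 0.25], "fingers": 0.1, "yaw": 0.003}
    - {"delta_pos": [-0.003, -0.007, 0.3], "fingers": 0.1, "yaw": 0.003}
    - {"delta_pos": [-0.003, -0.007, 0.33], "fingers": 0.1, "yaw": 0.003}
    - {"delta_pos": [-0.003, -0.007, 0.33], "fingers": 0.1, "yaw": 0.003}
    - {"delta_pos": [-0.003, -0.007, 0.33], "fingers": 0.1, "yaw": 0.003}

```text
clock: 24.55
eef_pos: [0.4193, -0.3171, 0.0826]
tool_rot: [0.714, 0.7, 0.0, 0.0]
ft_force: [-0.3, 0.1, -5.6]
grip_width: 0.0403
grasp_force: 63.0
```

```bash
python3 - <<'E'
from h import *
go(.4188,-.3155,.055,-.018)
im=bot.camera("side")["image"]; cv2.imwrite("pics/side5.png",cv2.resize(im[290:420,270:430,::-1],(738,600),interpolation=2))
E
```

```text
at [ 0.4193 -0.3171  0.0826] ang -0.0196 cmd [ 0.005 -0.002  0.092] yaw -0.002 w 0.0403 t 24.6 f [-0.3  0.1 -5.6]
```

View pics/side5.png

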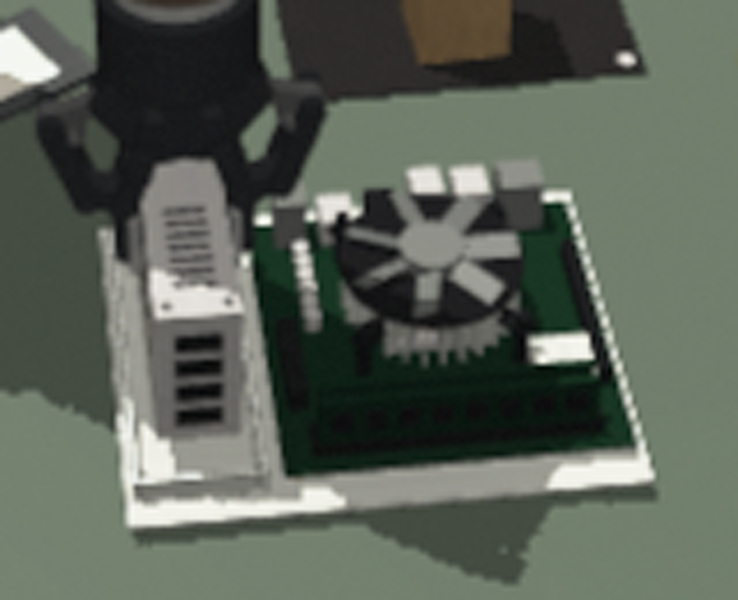

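Request:
jog_arm:
  deltas:
    - {"delta_pos": [0.005, -0.002, 0.02], "fingers": 0.1, "yaw": 0}
    - {"delta_pos": [0.005, -0.002, 0.04], "fingers": 0.1, "yaw": 0}
    - {"delta_pos": [0.005, -0.002, 0.06], "fingers": 0.1, "yaw": 0}
    - {"delta_pos": [0.005, -0.002, 0.075], "fingers": 0.1, "yaw": 0}
    - {"delta_pos": [0.005, -0.002, 0.08], "fingers": 0.1, "yaw": 0}
    - {"delta_pos": [0.005, -0.002, 0.084], "fingers": 0.1, "yaw": 0}
    - {"delta_pos": [0.005, -0.002, 0.088], "fingers": 0.1, "yaw": 0}
    - {"delta_pos": [0.005, -0.002, 0.088], "fingers": 0.1, "yaw": 0}

```text
clock: 25.4
eef_pos: [0.4184, -0.3159, 0.0556]
tool_rot: [0.714, 0.7, 0.0, 0.0]
ft_force: [-0.2, 0.0, -6.2]
grip_width: 0.0398
grasp_force: 63.2
```

Request:
jog_arm:
  deltas:
    - {"delta_pos": [0, 0, 0.003], "fingers": 0.1, "yaw": 0}
    - {"delta_pos": [0, 0, 0.005], "fingers": 0.1, "yaw": 0}
    - {"delta_pos": [0, 0, 0.005], "fingers": 0.1, "yaw": 0}

```text
clock: 25.7
eef_pos: [0.4185, -0.3158, 0.0553]
tool_rot: [0.714, 0.7, 0.0, 0.001]
ft_force: [-2.7, 3.9, 5.6]
grip_width: 0.0401
grasp_force: 64.2
```

Request:
jog_arm:
  deltas:
    - {"delta_pos": [0, 0, 0], "fingers": 0.55, "yaw": 0}
    - {"delta_pos": [0, 0, 0], "fingers": 0.65, "yaw": 0}
    - {"delta_pos": [0, 0, 0], "fingers": 0.65, "yaw": 0}
    - {"delta_pos": [0, 0, 0], "fingers": 0.65, "yaw": 0}
    - {"delta_pos": [0, 0, -0.04], "fingers": 0.65, "yaw": 0}
    - {"delta_pos": [0, 0, -0.1], "fingers": 0.65, "yaw": 0}
    - {"delta_pos": [0, 0, -0.22], "fingers": 0.65, "yaw": 0}
    - {"delta_pos": [0, 0, -0.36], "fingers": 1, "yaw": 0}
    - {"delta_pos": [0, 0, -0.5], "fingers": 1, "yaw": 0}
    - {"delta_pos": [0, 0, -0.56], "fingers": 1, "yaw": 0}
    - {"delta_pos": [0, 0, -0.56], "fingers": 1, "yaw": 0}

```text
clock: 26.8
eef_pos: [0.4201, -0.3172, 0.2267]
tool_rot: [0.714, 0.7, 0.001, 0.004]
ft_force: [-0.3, 0.2, 0.2]
grip_width: 0.0852
grasp_force: 0.0
```

Request:
jog_arm:
  deltas:
    - {"delta_pos": [0.16, 0, 0], "fingers": 1, "yaw": -0.02}
    - {"delta_pos": [0.32, 0, 0], "fingers": 1, "yaw": -0.02}
    - {"delta_pos": [0.48, 0, 0], "fingers": 1, "yaw": -0.02}
    - {"delta_pos": [0.64, 0.1, 0], "fingers": 1, "yaw": -0.02}
    - {"delta_pos": [0.8, 0.2, 0], "fingers": 1, "yaw": -0.02}
    - {"delta_pos": [0.95, 0.3, 0], "fingers": 1, "yaw": -0.02}
    - {"delta_pos": [1, 0.4, 0], "fingers": 1, "yaw": -0.02}
    - {"delta_pos": [1, 0.5, 0], "fingers": 1, "yaw": -0.02}
    - {"delta_pos": [1, 0.6, 0], "fingers": 1, "yaw": -0.02}
    - {"delta_pos": [1, 0.6, 0], "fingers": 1, "yaw": -0.02}
    - {"delta_pos": [1, 0.6, 0], "fingers": 1, "yaw": -0.02}

```text
clock: 27.9
eef_pos: [0.6035, -0.0193, 0.2201]
tool_rot: [0.709, 0.706, -0.001, -0.001]
ft_force: [-0.6, 0.0, 0.7]
grip_width: 0.0854
grasp_force: 0.0
```

```bash
python3 - <<'E'
from h import *
go(.5997,.0690,.103)
im,W=cloud("top"); c=im[170:290,430:530]
cv2.imwrite("pics/top6.png",cv2.resize(c[:,:,::-1],(500,600),interpolation=2))
w=W.reshape(-1,3); m=(w[:,2]>.085)&(w[:,2]<.1)&(abs(w[:,0]-.42)<.03)&(abs(w[:,1]+.317)<.1)
print(m.sum(),w[m].mean(0),cv2.minAreaRect((w[m][:,:2]*1000).astype(np.float32)))
w=np.load("side3.npz")["W"]
E
```

```text
at [ 0.6035 -0.0193  0.2201] ang -0.0043 cmd [ 0.294 -0.013  0.39 ] yaw -0.006 w 0.0854 t 27.9 f [-0.6  0.   0.7]
1168 [ 0.4188384  -0.31299984  0.09391259] ((419.153076171875, -312.33843994140625), (152.2452850341797, 40.344608306884766), 88.64486694335938)
```

View pics/top6.png

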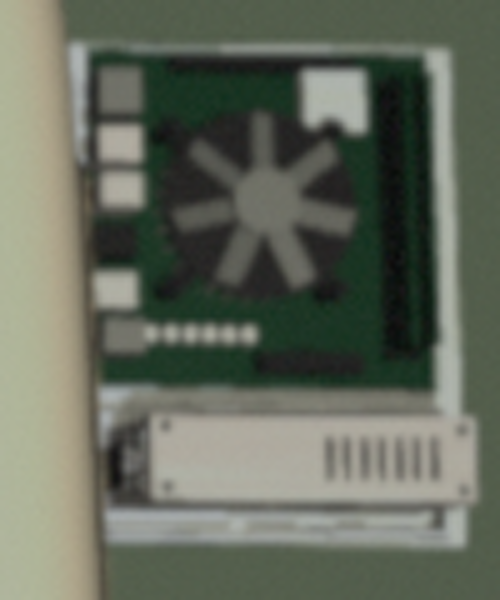

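Request:
jog_arm:
  deltas:
    - {"delta_pos": [0.15, -0.013, 0], "fingers": 1, "yaw": -0.005}
    - {"delta_pos": [0.294, -0.013, 0], "fingers": 1, "yaw": -0.005}
    - {"delta_pos": [0.294, -0.013, 0], "fingers": 1, "yaw": -0.005}
    - {"delta_pos": [0.294, -0.013, 0], "fingers": 1, "yaw": -0.005}
    - {"delta_pos": [0.294, -0.013, 0.14], "fingers": 1, "yaw": -0.005}
    - {"delta_pos": [0.294, -0.013, 0.28], "fingers": 1, "yaw": -0.005}
    - {"delta_pos": [0.294, -0.013, 0.36], "fingers": 1, "yaw": -0.005}
    - {"delta_pos": [0.294, -0.013, 0.39], "fingers": 1, "yaw": -0.005}
    - {"delta_pos": [0.294, -0.013, 0.39], "fingers": 1, "yaw": -0.005}

```text
clock: 28.85
eef_pos: [0.5996, 0.0673, 0.104]
tool_rot: [0.708, 0.706, -0.001, -0.001]
ft_force: [-0.4, 0.8, 0.3]
grip_width: 0.0855
grasp_force: 0.0
```

Request:
jog_arm:
  deltas:
    - {"delta_pos": [0, 0, 0], "fingers": 0.3, "yaw": 0}
    - {"delta_pos": [0, 0, 0], "fingers": 0.3, "yaw": 0}
    - {"delta_pos": [0, 0, 0], "fingers": 0.3, "yaw": 0}
    - {"delta_pos": [0, 0, 0], "fingers": 0.3, "yaw": 0}
    - {"delta_pos": [0, 0, 0], "fingers": 0.3, "yaw": 0}
    - {"delta_pos": [0, 0, 0], "fingers": 0.3, "yaw": 0}

```text
clock: 29.45
eef_pos: [0.6018, 0.0689, 0.1076]
tool_rot: [0.707, 0.707, 0.001, 0.001]
ft_force: [-1.7, 0.1, 4.6]
grip_width: 0.0505
grasp_force: 61.6
```

Request:
jog_arm:
  deltas:
    - {"delta_pos": [0, 0, -0.05], "fingers": 0.3, "yaw": 0}
    - {"delta_pos": [0, 0, -0.12], "fingers": 0.3, "yaw": 0}
    - {"delta_pos": [0, 0, -0.24], "fingers": 0.3, "yaw": 0}
    - {"delta_pos": [0, 0, -0.34], "fingers": 0.3, "yaw": 0}
    - {"delta_pos": [0, 0, -0.34], "fingers": 0.3, "yaw": 0}

```text
clock: 29.95
eef_pos: [0.604, 0.0692, 0.2133]
tool_rot: [0.707, 0.707, 0.005, 0.004]
ft_force: [0.5, 0.7, -2.8]
grip_width: 0.0506
grasp_force: 62.9
```

```bash
python3 - <<'E'
from h import *
go(.485,.3648,.2)
E
```

```text
at [0.604  0.0692 0.2133] ang -0.0004 cmd [ 0.985 -0.398  0.041] yaw -0.001 w 0.0506 t 29.9 f [ 0.5  0.7 -2.8]
```

Request:
jog_arm:
  deltas:
    - {"delta_pos": [0.1, -0.03, 0], "fingers": 0.3, "yaw": 0}
    - {"delta_pos": [0.23, -0.08, 0], "fingers": 0.3, "yaw": 0}
    - {"delta_pos": [0.38, -0.14, 0], "fingers": 0.3, "yaw": 0}
    - {"delta_pos": [0.53, -0.2, 0], "fingers": 0.3, "yaw": 0}
    - {"delta_pos": [0.68, -0.26, 0], "fingers": 0.3, "yaw": 0}
    - {"delta_pos": [0.83, -0.33, 0], "fingers": 0.3, "yaw": 0}
    - {"delta_pos": [0.94, -0.38, 0], "fingers": 0.3, "yaw": 0}
    - {"delta_pos": [0.985, -0.395, 0], "fingers": 0.3, "yaw": 0}
    - {"delta_pos": [0.985, -0.395, 0], "fingers": 0.3, "yaw": 0}
    - {"delta_pos": [0.985, -0.395, 0], "fingers": 0.3, "yaw": 0}

```text
clock: 30.95
eef_pos: [0.4826, 0.3636, 0.2064]
tool_rot: [0.707, 0.707, -0.001, 0.0]
ft_force: [-0.4, 0.9, -3.0]
grip_width: 0.0505
grasp_force: 62.9
```

```bash
python3 - <<'E'
from h import *
go(.485,.3648,.1086)
E
```

```text
at [0.4826 0.3636 0.2064] ang -0.0007 cmd [0.005 0.008 0.326] yaw -0.001 w 0.0505 t 30.9 f [-0.4  0.9 -3. ]
```

Request:
jog_arm:
  deltas:
    - {"delta_pos": [0.004, 0.006, 0.1], "fingers": 0.3, "yaw": 0}
    - {"delta_pos": [0.004, 0.006, 0.2], "fingers": 0.3, "yaw": 0}
    - {"delta_pos": [0.004, 0.006, 0.26], "fingers": 0.3, "yaw": 0}
    - {"delta_pos": [0.004, 0.006, 0.29], "fingers": 0.3, "yaw": 0}
    - {"delta_pos": [0.004, 0.006, 0.305], "fingers": 0.3, "yaw": 0}
    - {"delta_pos": [0.004, 0.006, 0.313], "fingers": 0.3, "yaw": 0}
    - {"delta_pos": [0.004, 0.006, 0.318], "fingers": 0.3, "yaw": 0}
    - {"delta_pos": [0.004, 0.006, 0.323], "fingers": 0.3, "yaw": 0}
    - {"delta_pos": [0.004, 0.006, 0.325], "fingers": 0.3, "yaw": 0}
    - {"delta_pos": [0.004, 0.006, 0.325], "fingers": 0.3, "yaw": 0}

```text
clock: 31.95
eef_pos: [0.4844, 0.3658, 0.1099]
tool_rot: [0.707, 0.707, 0.0, 0.0]
ft_force: [0.2, -0.2, -2.2]
grip_width: 0.0505
grasp_force: 62.9
```

Request:
jog_arm:
  deltas:
    - {"delta_pos": [0, 0, 0.003], "fingers": 0.3, "yaw": 0}
    - {"delta_pos": [0, 0, 0.006], "fingers": 0.3, "yaw": 0}
    - {"delta_pos": [0, 0, 0.006], "fingers": 0.3, "yaw": 0}

```text
clock: 32.25
eef_pos: [0.4844, 0.366, 0.1087]
tool_rot: [0.707, 0.707, 0.001, -0.0]
ft_force: [-1.5, -1.4, 4.2]
grip_width: 0.0507
grasp_force: 63.4
```

Contact; release, retract and go back for the bottle.

Request:
jog_arm:
  deltas:
    - {"delta_pos": [0, 0, 0], "fingers": 0.8, "yaw": 0}
    - {"delta_pos": [0, 0, 0], "fingers": 1, "yaw": 0}
    - {"delta_pos": [0, 0, 0], "fingers": 1, "yaw": 0}
    - {"delta_pos": [0, 0, 0], "fingers": 1, "yaw": 0}
    - {"delta_pos": [0, 0, -0.1], "fingers": 1, "yaw": 0}
    - {"delta_pos": [0, 0, -0.25], "fingers": 1, "yaw": 0}
    - {"delta_pos": [0, 0, -0.36], "fingers": 1, "yaw": 0}
    - {"delta_pos": [0, 0, -0.36], "fingers": 1, "yaw": 0}

```text
clock: 33.05
eef_pos: [0.4869, 0.3674, 0.222]
tool_rot: [0.707, 0.707, 0.006, 0.001]
ft_force: [1.1, -0.4, 1.0]
grip_width: 0.0854
grasp_force: 0.0
```

Request:
jog_arm:
  deltas:
    - {"delta_pos": [-0.16, 0.06, 0], "fingers": 1, "yaw": 0}
    - {"delta_pos": [-0.32, 0.12, 0], "fingers": 1, "yaw": 0}
    - {"delta_pos": [-0.48, 0.18, 0], "fingers": 1, "yaw": 0}
    - {"delta_pos": [-0.64, 0.24, 0], "fingers": 1, "yaw": 0}
    - {"delta_pos": [-0.8, 0.3, 0], "fingers": 1, "yaw": 0}
    - {"delta_pos": [-0.95, 0.35, 0], "fingers": 1, "yaw": 0}
    - {"delta_pos": [-1, 0.384, 0], "fingers": 1, "yaw": 0}
    - {"delta_pos": [-1, 0.384, 0], "fingers": 1, "yaw": 0}
    - {"delta_pos": [-1, 0.384, 0], "fingers": 1, "yaw": 0}

```text
clock: 33.95
eef_pos: [0.5989, 0.0651, 0.2147]
tool_rot: [0.708, 0.706, -0.001, -0.001]
ft_force: [0.4, -0.6, 0.1]
grip_width: 0.0853
grasp_force: 0.0
```

```bash
python3 - <<'E'
from h import *
go(.5994,-.0008,.095)
E
```

```text
at [0.5989 0.0651 0.2147] ang -0.0019 cmd [-0.22   0.003  0.399] yaw -0.002 w 0.0853 t 34.0 f [ 0.4 -0.6  0.1]
```

Request:
jog_arm:
  deltas:
    - {"delta_pos": [-0.12, 0.003, 0], "fingers": 1, "yaw": 0}
    - {"delta_pos": [-0.22, 0.003, 0], "fingers": 1, "yaw": 0}
    - {"delta_pos": [-0.22, 0.003, 0], "fingers": 1, "yaw": 0}
    - {"delta_pos": [-0.22, 0.003, 0.14], "fingers": 1, "yaw": 0}
    - {"delta_pos": [-0.22, 0.003, 0.28], "fingers": 1, "yaw": 0}
    - {"delta_pos": [-0.22, 0.003, 0.37], "fingers": 1, "yaw": 0}
    - {"delta_pos": [-0.22, 0.003, 0.399], "fingers": 1, "yaw": 0}
    - {"delta_pos": [-0.22, 0.003, 0.399], "fingers": 1, "yaw": 0}

```text
clock: 34.75
eef_pos: [0.5989, 0.001, 0.0947]
tool_rot: [0.707, 0.708, -0.001, -0.001]
ft_force: [-0.4, 0.5, -0.7]
grip_width: 0.0856
grasp_force: 0.0
```

Request:
jog_arm:
  deltas:
    - {"delta_pos": [0, 0, 0], "fingers": 0.3, "yaw": 0}
    - {"delta_pos": [0, 0, 0], "fingers": 0.3, "yaw": 0}
    - {"delta_pos": [0, 0, 0], "fingers": 0.3, "yaw": 0}
    - {"delta_pos": [0, 0, 0], "fingers": 0.3, "yaw": 0}
    - {"delta_pos": [0, 0, 0], "fingers": 0.3, "yaw": 0}
    - {"delta_pos": [0, 0, 0], "fingers": 0.3, "yaw": 0}

```text
clock: 35.35
eef_pos: [0.6013, -0.0004, 0.0986]
tool_rot: [0.707, 0.707, 0.001, 0.001]
ft_force: [-2.3, 0.2, 4.4]
grip_width: 0.0502
grasp_force: 61.7
```

Request:
jog_arm:
  deltas:
    - {"delta_pos": [0, 0, -0.05], "fingers": 0.3, "yaw": 0}
    - {"delta_pos": [0, 0, -0.12], "fingers": 0.3, "yaw": 0}
    - {"delta_pos": [0, 0, -0.24], "fingers": 0.3, "yaw": 0}
    - {"delta_pos": [0, 0, -0.34], "fingers": 0.3, "yaw": 0}
    - {"delta_pos": [0, 0, -0.34], "fingers": 0.3, "yaw": 0}

```text
clock: 35.85
eef_pos: [0.6034, -0.0006, 0.2041]
tool_rot: [0.707, 0.707, 0.004, 0.004]
ft_force: [1.0, -0.2, -3.2]
grip_width: 0.0505
grasp_force: 63.3
```

```bash
python3 - <<'E'
from h import *
go(.4852,.3051,.2)
E
```

```text
at [ 6.034e-01 -6.000e-04  2.041e-01] ang -0.0008 cmd [ 1.019 -0.395  0.009] yaw -0.001 w 0.0505 t 35.9 f [ 1.  -0.2 -3.2]
```

Tray contact expected at TCP z ≈ 0.0996.

Request:
jog_arm:
  deltas:
    - {"delta_pos": [0.1, -0.03, 0], "fingers": 0.3, "yaw": 0}
    - {"delta_pos": [0.23, -0.08, 0], "fingers": 0.3, "yaw": 0}
    - {"delta_pos": [0.38, -0.14, 0], "fingers": 0.3, "yaw": 0}
    - {"delta_pos": [0.53, -0.2, 0], "fingers": 0.3, "yaw": 0}
    - {"delta_pos": [0.68, -0.26, 0], "fingers": 0.3, "yaw": 0}
    - {"delta_pos": [0.83, -0.33, 0], "fingers": 0.3, "yaw": 0}
    - {"delta_pos": [0.95, -0.38, 0], "fingers": 0.3, "yaw": 0}
    - {"delta_pos": [1, -0.39, 0], "fingers": 0.3, "yaw": 0}
    - {"delta_pos": [1, -0.39, 0], "fingers": 0.3, "yaw": 0}
    - {"delta_pos": [1, -0.39, 0], "fingers": 0.3, "yaw": 0}

```text
clock: 36.85
eef_pos: [0.4833, 0.2989, 0.1972]
tool_rot: [0.707, 0.707, -0.001, 0.0]
ft_force: [-0.6, -0.3, -3.0]
grip_width: 0.0503
grasp_force: 63.3
```

```bash
python3 - <<'E'
from h import *
go(.4852,.3051,.0996)
E
```

```text
at [0.4833 0.2989 0.1972] ang -0.0006 cmd [0.021 0.007 0.325] yaw -0.001 w 0.0503 t 36.9 f [-0.6 -0.3 -3. ]
```

Request:
jog_arm:
  deltas:
    - {"delta_pos": [0.018, 0.005, 0.06], "fingers": 0.3, "yaw": 0}
    - {"delta_pos": [0.018, 0.005, 0.16], "fingers": 0.3, "yaw": 0}
    - {"delta_pos": [0.018, 0.005, 0.25], "fingers": 0.3, "yaw": 0}
    - {"delta_pos": [0.018, 0.005, 0.29], "fingers": 0.3, "yaw": 0}
    - {"delta_pos": [0.018, 0.005, 0.305], "fingers": 0.3, "yaw": 0}
    - {"delta_pos": [0.018, 0.005, 0.313], "fingers": 0.3, "yaw": 0}
    - {"delta_pos": [0.018, 0.005, 0.318], "fingers": 0.3, "yaw": 0}
    - {"delta_pos": [0.018, 0.005, 0.323], "fingers": 0.3, "yaw": 0}
    - {"delta_pos": [0.018, 0.005, 0.327], "fingers": 0.3, "yaw": 0}
    - {"delta_pos": [0.018, 0.005, 0.327], "fingers": 0.3, "yaw": 0}

```text
clock: 37.85
eef_pos: [0.485, 0.3052, 0.1003]
tool_rot: [0.707, 0.707, 0.0, 0.0]
ft_force: [-0.6, 0.3, -3.0]
grip_width: 0.0505
grasp_force: 63.3
```

Request:
jog_arm:
  deltas:
    - {"delta_pos": [0, 0, 0.003], "fingers": 0.3, "yaw": 0}
    - {"delta_pos": [0, 0, 0.005], "fingers": 0.3, "yaw": 0}
    - {"delta_pos": [0, 0, 0.005], "fingers": 0.3, "yaw": 0}

```text
clock: 38.15
eef_pos: [0.4851, 0.3054, 0.0997]
tool_rot: [0.707, 0.707, 0.001, -0.0]
ft_force: [-2.5, -0.2, 4.6]
grip_width: 0.0501
grasp_force: 64.1
```

Request:
jog_arm:
  deltas:
    - {"delta_pos": [0, 0, 0], "fingers": 0.8, "yaw": 0}
    - {"delta_pos": [0, 0, 0], "fingers": 1, "yaw": 0}
    - {"delta_pos": [0, 0, 0], "fingers": 1, "yaw": 0}
    - {"delta_pos": [0, 0, 0], "fingers": 1, "yaw": 0}
    - {"delta_pos": [0, 0, -0.1], "fingers": 1, "yaw": 0}
    - {"delta_pos": [0, 0, -0.25], "fingers": 1, "yaw": 0}
    - {"delta_pos": [0, 0, -0.38], "fingers": 1, "yaw": 0}
    - {"delta_pos": [0, 0, -0.38], "fingers": 1, "yaw": 0}

```text
clock: 38.95
eef_pos: [0.488, 0.3069, 0.2191]
tool_rot: [0.707, 0.707, 0.006, 0.001]
ft_force: [-0.5, -0.1, -0.1]
grip_width: 0.0856
grasp_force: 0.0
```

Request:
jog_arm:
  deltas:
    - {"delta_pos": [-0.16, 0.06, 0], "fingers": 1, "yaw": 0}
    - {"delta_pos": [-0.32, 0.12, 0], "fingers": 1, "yaw": 0}
    - {"delta_pos": [-0.48, 0.18, 0], "fingers": 1, "yaw": 0}
    - {"delta_pos": [-0.64, 0.24, 0], "fingers": 1, "yaw": 0}
    - {"delta_pos": [-0.8, 0.3, 0], "fingers": 1, "yaw": 0}
    - {"delta_pos": [-0.95, 0.35, 0], "fingers": 1, "yaw": 0}
    - {"delta_pos": [-1, 0.389, 0], "fingers": 1, "yaw": 0}
    - {"delta_pos": [-1, 0.389, 0], "fingers": 1, "yaw": 0}
    - {"delta_pos": [-1, 0.389, 0], "fingers": 1, "yaw": 0}

```text
clock: 39.85
eef_pos: [0.601, 0.0045, 0.2114]
tool_rot: [0.708, 0.706, -0.0, -0.001]
ft_force: [0.8, -0.9, 0.6]
grip_width: 0.0851
grasp_force: 0.0
```

```bash
python3 - <<'E'
from h import *
go(.6018,-.0707,.1)
E
```

```text
at [0.601  0.0045 0.2114] ang -0.0019 cmd [-0.251  0.004  0.371] yaw -0.002 w 0.0851 t 39.9 f [ 0.8 -0.9  0.6]
```

Request:
jog_arm:
  deltas:
    - {"delta_pos": [-0.13, 0.003, 0], "fingers": 1, "yaw": 0}
    - {"delta_pos": [-0.246, 0.003, 0], "fingers": 1, "yaw": 0}
    - {"delta_pos": [-0.246, 0.003, 0], "fingers": 1, "yaw": 0}
    - {"delta_pos": [-0.246, 0.003, 0.14], "fingers": 1, "yaw": 0}
    - {"delta_pos": [-0.246, 0.003, 0.28], "fingers": 1, "yaw": 0}
    - {"delta_pos": [-0.246, 0.003, 0.35], "fingers": 1, "yaw": 0}
    - {"delta_pos": [-0.246, 0.003, 0.371], "fingers": 1, "yaw": 0}
    - {"delta_pos": [-0.246, 0.003, 0.371], "fingers": 1, "yaw": 0}

```text
clock: 40.65
eef_pos: [0.6015, -0.0673, 0.1004]
tool_rot: [0.707, 0.708, -0.001, -0.001]
ft_force: [-0.1, -0.2, -0.1]
grip_width: 0.0858
grasp_force: 0.0
```

Request:
jog_arm:
  deltas:
    - {"delta_pos": [0, 0, 0], "fingers": 0.3, "yaw": 0}
    - {"delta_pos": [0, 0, 0], "fingers": 0.3, "yaw": 0}
    - {"delta_pos": [0, 0, 0], "fingers": 0.3, "yaw": 0}
    - {"delta_pos": [0, 0, 0], "fingers": 0.3, "yaw": 0}
    - {"delta_pos": [0, 0, 0], "fingers": 0.3, "yaw": 0}
    - {"delta_pos": [0, 0, 0], "fingers": 0.3, "yaw": 0}

```text
clock: 41.25
eef_pos: [0.6032, -0.0689, 0.1034]
tool_rot: [0.707, 0.707, 0.001, 0.001]
ft_force: [-2.0, 1.5, 6.2]
grip_width: 0.0514
grasp_force: 62.6
```

Request:
jog_arm:
  deltas:
    - {"delta_pos": [0, 0, -0.05], "fingers": 0.3, "yaw": 0}
    - {"delta_pos": [0, 0, -0.12], "fingers": 0.3, "yaw": 0}
    - {"delta_pos": [0, 0, -0.24], "fingers": 0.3, "yaw": 0}
    - {"delta_pos": [0, 0, -0.34], "fingers": 0.3, "yaw": 0}
    - {"delta_pos": [0, 0, -0.34], "fingers": 0.3, "yaw": 0}

```text
clock: 41.75
eef_pos: [0.6053, -0.0694, 0.209]
tool_rot: [0.707, 0.707, 0.003, 0.004]
ft_force: [0.8, 0.1, -1.3]
grip_width: 0.0515
grasp_force: 63.1
```

```bash
python3 - <<'E'
from h import *
go(.4842,.2474,.2)
E
```

```text
at [ 0.6053 -0.0694  0.209 ] ang -0.0009 cmd [ 1.056 -0.405  0.024] yaw -0.001 w 0.0515 t 41.8 f [ 0.8  0.1 -1.3]
```

Request:
jog_arm:
  deltas:
    - {"delta_pos": [0.1, -0.03, 0], "fingers": 0.3, "yaw": 0}
    - {"delta_pos": [0.23, -0.08, 0], "fingers": 0.3, "yaw": 0}
    - {"delta_pos": [0.38, -0.14, 0], "fingers": 0.3, "yaw": 0}
    - {"delta_pos": [0.53, -0.2, 0], "fingers": 0.3, "yaw": 0}
    - {"delta_pos": [0.68, -0.26, 0], "fingers": 0.3, "yaw": 0}
    - {"delta_pos": [0.83, -0.33, 0], "fingers": 0.3, "yaw": 0}
    - {"delta_pos": [0.95, -0.38, 0], "fingers": 0.3, "yaw": 0}
    - {"delta_pos": [1, -0.4, 0], "fingers": 0.3, "yaw": 0}
    - {"delta_pos": [1, -0.4, 0], "fingers": 0.3, "yaw": 0}
    - {"delta_pos": [1, -0.4, 0], "fingers": 0.3, "yaw": 0}

```text
clock: 42.75
eef_pos: [0.482, 0.231, 0.2023]
tool_rot: [0.707, 0.707, -0.001, 0.0]
ft_force: [0.2, 0.4, -1.7]
grip_width: 0.0514
grasp_force: 63.0
```

```bash
python3 - <<'E'
from h import *
go(.4842,.2485,.1044)
E
```

```text
at [0.482  0.231  0.2023] ang 0.0002 cmd [0.059 0.008 0.326] yaw 0.0 w 0.0514 t 42.8 f [ 0.2  0.4 -1.7]
```

Request:
jog_arm:
  deltas:
    - {"delta_pos": [0.056, 0.006, 0.06], "fingers": 0.3, "yaw": 0}
    - {"delta_pos": [0.056, 0.006, 0.16], "fingers": 0.3, "yaw": 0}
    - {"delta_pos": [0.056, 0.006, 0.25], "fingers": 0.3, "yaw": 0}
    - {"delta_pos": [0.056, 0.006, 0.29], "fingers": 0.3, "yaw": 0}
    - {"delta_pos": [0.056, 0.006, 0.305], "fingers": 0.3, "yaw": 0}
    - {"delta_pos": [0.056, 0.006, 0.313], "fingers": 0.3, "yaw": 0}
    - {"delta_pos": [0.056, 0.006, 0.318], "fingers": 0.3, "yaw": 0}
    - {"delta_pos": [0.056, 0.006, 0.323], "fingers": 0.3, "yaw": 0}
    - {"delta_pos": [0.056, 0.006, 0.327], "fingers": 0.3, "yaw": 0}
    - {"delta_pos": [0.056, 0.006, 0.327], "fingers": 0.3, "yaw": 0}

```text
clock: 43.75
eef_pos: [0.4844, 0.2481, 0.1054]
tool_rot: [0.707, 0.707, 0.0, 0.0]
ft_force: [-0.0, -0.4, -1.8]
grip_width: 0.0518
grasp_force: 62.9
```

Request:
jog_arm:
  deltas:
    - {"delta_pos": [0, 0, 0.003], "fingers": 0.3, "yaw": 0}
    - {"delta_pos": [0, 0, 0.006], "fingers": 0.3, "yaw": 0}
    - {"delta_pos": [0, 0, 0.006], "fingers": 0.3, "yaw": 0}

```text
clock: 44.05
eef_pos: [0.4844, 0.2483, 0.1044]
tool_rot: [0.707, 0.707, 0.001, 0.0]
ft_force: [-2.2, -0.9, 4.4]
grip_width: 0.0515
grasp_force: 63.6
```

Request:
jog_arm:
  deltas:
    - {"delta_pos": [0, 0, 0], "fingers": 0.8, "yaw": 0}
    - {"delta_pos": [0, 0, 0], "fingers": 1, "yaw": 0}
    - {"delta_pos": [0, 0, 0], "fingers": 1, "yaw": 0}
    - {"delta_pos": [0, 0, 0], "fingers": 1, "yaw": 0}
    - {"delta_pos": [0, 0, -0.1], "fingers": 1, "yaw": 0}
    - {"delta_pos": [0, 0, -0.25], "fingers": 1, "yaw": 0}
    - {"delta_pos": [0, 0, -0.4], "fingers": 1, "yaw": 0}
    - {"delta_pos": [0, -0.1, -0.4], "fingers": 1, "yaw": 0}
    - {"delta_pos": [-0.15, -0.2, -0.4], "fingers": 1, "yaw": 0}
    - {"delta_pos": [-0.3, -0.3, -0.4], "fingers": 1, "yaw": 0}
    - {"delta_pos": [-0.4, -0.35, -0.4], "fingers": 1, "yaw": 0}
    - {"delta_pos": [-0.4, -0.35, -0.4], "fingers": 1, "yaw": 0}

```text
clock: 45.25
eef_pos: [0.3759, 0.1247, 0.2231]
tool_rot: [0.709, 0.706, -0.001, -0.0]
ft_force: [0.4, 0.6, 0.6]
grip_width: 0.0854
grasp_force: 0.0
```

```bash
python3 - <<'E'
from h import *
o=bot.get_obs(); print(o["eef_pos"],o["clock"])
T0=np.load("top0.npz")["W"].reshape(-1,3)
im,W=cloud("top"); W=W.reshape(-1,3)
for nm,lo,hi,y in(("carton",.135,.146,.245),("pump",.15,.16,.304),("duster",.157,.167,.364),("tin",.025,.034,.422)):
    for w in(T0,W):
        m=(w[:,2]>lo)&(w[:,2]<hi)&(abs(w[:,1]-y)<.03)&(w[:,0]>.44)&(w[:,0]<.57); print(nm,m.sum(),w[m].mean(0).round(4))
w=W;m=(w[:,2]>.085)&(w[:,2]<.1)&(abs(w[:,0]-.42)<.03)&(abs(w[:,1]+.317)<.1); print("psu",w[m].mean(0))
cv2.imwrite("pics/end.png",im[:,:,::-1])
E
```

```text
[0.37585676 0.12472645 0.22312404] 45.25
carton 526 [0.4836 0.2444 0.1407]
carton 285 [0.4946 0.245  0.1408]
pump 340 [0.4854 0.3036 0.1558]
pump 333 [0.4823 0.3033 0.1559]
duster 145 [0.4819 0.3614 0.1614]
duster 139 [0.478  0.3637 0.161 ]
tin 245 [0.5404 0.4221 0.0295]
tin 245 [0.5416 0.4215 0.0298]
psu [ 0.4188312  -0.31326035  0.09397894]
```

View pics/end.png

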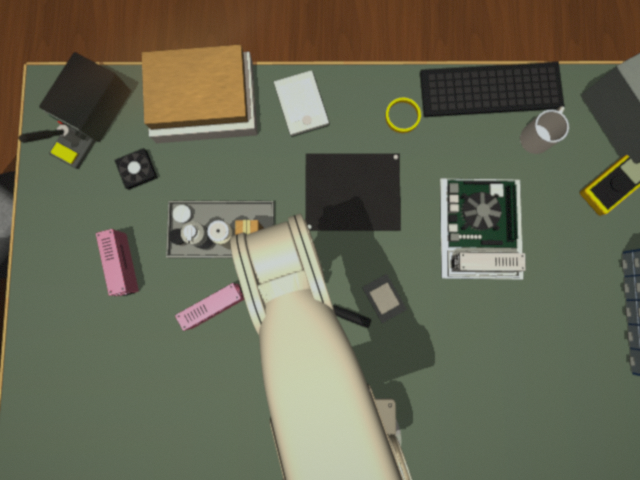

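```bash
python3 -c "
from workcell import bot
print(bot.job_done())"
```

```text
the job is handed in; nothing more can be done
None
```

The job is handed in at about 45 s on the robot's clock; no verdict came back. The power supply is flat in the bay with its mains end at the ports, about 3–4 mm from the bay centre. The can and bottle are upright in the tray within about 5 mm of their starting places. The arm half hid the carton in the last picture, but its height matched and the arm released it within about 1 mm of where it was picked up. The tin is in place.

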